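# Test the disc locks and set aside the worn one

### The job

Three traded-in disc-brake locks are standing on the shelf. Test each one where it stands by pushing its plunger straight down, all the way to its stop, and letting go: leave the locks whose plunger clicks and stays in locked where they are, and stand any lock whose plunger springs back out upright in the open metal tray, setting it down gently. Do not disturb the other things on the shelf.

Things in the scene. Friction and masses are not known exactly. Their poses are not given: they have to be found in the camera images.
- lock_1: Disc-brake lock, one of three that look alike, 0.46 kg, loose, on its flat base. Block 78 mm long (x), 44 wide (y), 52 high: steel jaw up to 14 mm, a slot open to -x and the sides from 14 to 24, black housing from 24 to 52 (grip it across the 44 mm), then a steel collar 35 mm across and 3 high round the plunger. Origin: centre of underside, z up. Whether its catch works shows only on pressing.
- lock_1_top (a point): Centre of the flat top of lock_1's plunger, a bright round metal button 24 mm across with a small keyway, on the lock's centre line 10 mm from its middle towards -x. Moves with the plunger: 69 mm above the lock's underside when out (14 mm proud of the collar), 59 mm when home (4 mm proud).
- lock_1_plunger (a joint): Travel of lock_1's plunger in m: 0 out, 0.010 home on its stop, straight down into the lock. It takes about 5 N at most; the stop is rigid. A sound catch snaps over at about 7 mm and then holds it at 0.010 (only a key would free it); pushed less far it comes back out, as a worn one does whenever it is let go.
- lock_2: Disc-brake lock, one of three that look alike, 0.46 kg, loose, on its flat base. Block 78 mm long (x), 44 wide (y), 52 high: steel jaw up to 14 mm, a slot open to -x and the sides from 14 to 24, black housing from 24 to 52 (grip it across the 44 mm), then a steel collar 35 mm across and 3 high round the plunger. Origin: centre of underside, z up. Whether its catch works shows only on pressing.
- lock_2_top (a point): Centre of the flat top of lock_2's plunger, a bright round metal button 24 mm across with a small keyway, on the lock's centre line 10 mm from its middle towards -x. Moves with the plunger: 69 mm above the lock's underside when out (14 mm proud of the collar), 59 mm when home (4 mm proud).
- lock_2_plunger (a joint): Travel of lock_2's plunger in m: 0 out, 0.010 home on its stop, straight down into the lock. It takes about 5 N at most; the stop is rigid. A sound catch snaps over at about 7 mm and then holds it at 0.010 (only a key would free it); pushed less far it comes back out, as a worn one does whenever it is let go.
- lock_3: Disc-brake lock, one of three that look alike, 0.46 kg, loose, on its flat base. Block 78 mm long (x), 44 wide (y), 52 high: steel jaw up to 14 mm, a slot open to -x and the sides from 14 to 24, black housing from 24 to 52 (grip it across the 44 mm), then a steel collar 35 mm across and 3 high round the plunger. Origin: centre of underside, z up. Whether its catch works shows only on pressing.
- lock_3_top (a point): Centre of the flat top of lock_3's plunger, a bright round metal button 24 mm across with a small keyway, on the lock's centre line 10 mm from its middle towards -x. Moves with the plunger: 69 mm above the lock's underside when out (14 mm proud of the collar), 59 mm when home (4 mm proud).
- lock_3_plunger (a joint): Travel of lock_3's plunger in m: 0 out, 0.010 home on its stop, straight down into the lock. It takes about 5 N at most; the stop is rigid. A sound catch snaps over at about 7 mm and then holds it at 0.010 (only a key would free it); pushed less far it comes back out, as a worn one does whenever it is let go.
- tray: Open shallow metal tray, fixed to the shelf, 200 mm long (its x) by 160 mm wide (its y), 30 mm high, walls and floor 3 mm thick, empty. Origin: centre of its underside; its inner floor is 3 mm above that.
- lamp: Bystander: white inspection lamp with a toggle switch, lying flat, about 260 x 56 mm, 45 mm high; loose. Origin near its middle, on the underside; x runs along it.
- tackle_box: Bystander: closed flat grey tackle box with two latches, 124 x 234 mm, 45 mm high, with a silver valve extender (8 mm thick) on its lid; loose. Origin: centre of the underside.
- tire_lever: Bystander: purple tire lever, lying flat, about 130 mm long (its x), 18 mm wide, 14 mm high; loose. Origin near its middle, on the underside.
- caps_bowl: Bystander: small white ceramic bowl of black valve caps, 84 mm across, 34 mm high; loose. Origin: centre of the underside.

How it is judged:
By the outcome, as a careful person would: the job done as asked, in the order asked, and still so for the second after the job is handed in, with the robot touching nothing.
It also fails if it takes over 54 s, if anything falls off the work surface, if the arm or the gripper's body presses on something with over 40 N, if the wrist force passes 120 N, or if a joint passes its speed limit or range.

### The arm

A 6-joint arm with a two-finger parallel gripper is mounted at the origin on the work surface. World frame = base frame: x ahead of the robot, y to its left, z up, the work surface at z = 0. Lengths are in m, angles in rad, forces in N, time in s.
With the tool pointing down it reaches from about 0.35 to 0.775 m from the base axis. Payload 5.5 kg.
Tool frame: the origin (TCP) lies at the very end of the fingers, on their centre line; the grasp point (between the pads) lies 19 mm behind it; x points along the fingers, z is the direction in which the jaws open and shut, and the axes are right-handed (so a half turn about x gives the same grasp; the last joint's range is limited). The gripper opens to 85 mm and grips with 20 to 120 N. Pads are 22 mm wide; open, the fingers measure 114 mm over their backs; the gripper's body (76 mm by 85 mm) begins 54 mm behind the grasp point. The pads swing forward as they close: fully open they stand 13 mm farther back than shut.
Start: joints at [-1.281, 0.313, 0.046, 1.304, 0, 1.431], TCP at [0.24, -0.523, 0.193] pointing down, gripper open.
Joint ranges: [-2.76, 2.76], [-0.86, 1.69], [-1.03, 1.26], [-2.2, 2.34], [-1.47, 1.5], [-3.14, 3.14]. Speed limits (rad/s): [2.57, 2.57, 3.14, 3.14, 3.14, 3.14].

### API

Orientations are given as [roll, pitch, yaw] about the fixed x, y, z axes, in that order (R = Rz(yaw) Ry(pitch) Rx(roll)).
In Python, from station import env, viewer gives the robot as it stands.
- The arm moves only by the tool send_rows, never from a script. Its arguments are lists of equal length, an entry for each row: "dp": the shift along the tool's x, y, z in mm, a list of three; "twist": the turn, a rotation vector about the tool's x, y, z in degrees, a list of three; "hand": the closure, from 0 (fully open) to 1 (shut). A call has 1 to 12 rows; each row shifts and turns the pose as measured when the row begins, along the tool's axes as they then stand; what a row does not reach is not made up. A row lasts 1/12 s, in which the tool goes at most 41.7 mm and 7.16 degrees, less where a joint would pass 70% of its speed; a pose out of reach is approached as far as the arm can. A call is refused whole if a number of a shift passes 41.7 or a number of a turn 7.16, either way. A call with a gripper value outside its range is refused whole. The fingers move at their own pace and stop on an object; "newtons" is the grip in N (left out, the last holds). Time passes only in rows, so rows that do not move let the fingers close. It gives the time, the measured TCP pose, the force and the opening at its end, in the units of the state.
- env.sense(): the state, without advancing time (a new reading comes with each control period).
- viewer.get_image(name): name is "scene" or "side" or "wrist"; returns a dict with "image" (480x640x3 uint8, blue, green, red), "intrinsics" (3x3 intrinsics, pixels), "rvec" (rotation vector, rad) and "tvec" (3), from world to camera coordinates, as OpenCV has them. Camera axes: x right, y down, z forward; pixel columns grow to the right and rows downward; lengths in m; the calibration is good to about 2 mm. The wrist camera is an equidistant fisheye: a pixel r from the principal point sees the ray r / f radians off the axis. A picture is of the moment at which its call begins. There is no depth.
- env.sign_off(): hands the job in, once; it reports no verdict.
The state is a dict: "time": time; "joint_positions": joint angles; "dq": joint speeds; "joint_torque": joint torques, N m; "position": TCP position; "orientation": TCP orientation; "contact_force": force on the tool from outside, world axes, zero at the start; "torque": the same for the moment, N m; "gripper_width": opening from 0.0 (shut) to 1.0 (fully open).
Only numpy, scipy, OpenCV 4.12 (cv2) and the standard library are available. Lean on these libraries where they do the work, as an engineer would, in place of code of your own. Each camera call takes 0.05 s, during which the arm holds its last target.

## Working session

There is one attempt and no reset: what is moved stays moved. The work goes in short steps, Python scripts to look and compute and a tool call to move; the robot and the scene stay as the last step left them, time stands still between calls to the robot, and variables do not carry over. Pictures are saved under pics/ and viewed, and the job is handed in when it is done.

Besides the shell and the picture viewer there is one more tool, called as name(argument=value, ...) on one line, values as JSON. send_rows: Moves the arm, as the interface text tells. Its arguments: {"type":"object","properties":{"dp":{"type":"array"},"twist":{"type":"array"},"hand":{"type":"array"},"newtons":{"type":"number"}},"required":["dp","twist","hand"]}

```bash
mkdir -p pics; cat > h.py <<'E'
import numpy as np,cv2
from scipy.spatial.transform import Rotation as Rn
from station import env,viewer
def shot(n,f):
    d=viewer.get_image(n); cv2.imwrite('pics/'+f,d['image'])
    np.savez('pics/'+f+'.npz',K=d['intrinsics'],r=d['rvec'],t=d['tvec']); return d
def cam(f):
    z=np.load('pics/'+f+'.npz'); return np.array(z['K']),Rn.from_rotvec(np.ravel(z['r'])).as_matrix(),np.ravel(z['t'])
def ray(f,u,v,fish=False):
    K,R,t=cam(f)
    a=np.array([(u-K[0,2])/K[0,0],(v-K[1,2])/K[1,1]])
    if fish:
        th=np.hypot(*a); d=np.r_[a/th*np.sin(th),np.cos(th)] if th>1e-9 else np.array([0,0,1.])
    else: d=np.r_[a,1]
    return -R.T@t, R.T@d
def atz(f,u,v,z,fish=False):
    o,d=ray(f,u,v,fish); return o+d*(z-o[2])/d[2]
def proj(f,P,fish=False):
    K,R,t=cam(f); p=R@np.array(P)+t
    a=p[:2]/p[2]
    if fish:
        r=np.hypot(*p[:2]); th=np.arctan2(r,p[2]); a=p[:2]/r*th
    return K[0,0]*a[0]+K[0,2],K[1,1]*a[1]+K[1,2]
E
python3 - <<'E'
from h import *
for n in ['scene','side','wrist']: shot(n,n+'0.png')
s=env.sense();print(s)
for n in ['scene','side','wrist']:
    K,R,t=cam(n+'0.png');print(n,K.tolist(),-R.T@t,R[2])
E
```

```text
{'time': 0.15, 'joint_positions': array([-1.28060537e+00,  3.13855515e-01,  4.52358354e-02,  1.30363553e+00,
       -1.62615625e-05,  1.43121163e+00]), 'dq': array([-0.00039897, -0.00255041,  0.00352004,  0.00058812, -0.00119397,
        0.00084541]), 'joint_torque': array([ 1.65039979e-03, -4.81067705e+01,  2.98814392e+01,  1.40193748e-02,
       -8.26892892e-05, -2.62394070e-05]), 'position': array([ 0.23944562, -0.52226966,  0.19179638]), 'orientation': array([3.01315411, 1.56933736, 1.87213343]), 'contact_force': array([ 0.25168312,  0.37444863, -0.16334754]), 'torque': array([ 0.02440359,  0.02830796, -0.01521568]), 'gripper_width': 1.0006408033093557}
scene [[479.3330954510972, 0.0, 324.3530793011227], [0.0, 479.3330954510972, 246.5436145366751], [0.0, 0.0, 1.0]] [1.01099301 0.6221911  0.69887284] [-0.42095934 -0.63339203 -0.64931331]
side [[456.3221994272129, 0.0, 322.87411211275924], [0.0, 456.3221994272129, 239.0772789196353], [0.0, 0.0, 1.0]] [0.3188067  0.64781857 0.73731875] [ 0.28187875 -0.66112331 -0.69531312]
wrist [[371.64829954431775, 0.0, 314.95486203614826], [0.0, 371.64829954431775, 239.79374871368], [0.0, 0.0, 1.0]] [ 0.30003317 -0.49506836  0.37283762] [-0.24023885 -0.10786297 -0.96470248]
```

View pics/scene0.png

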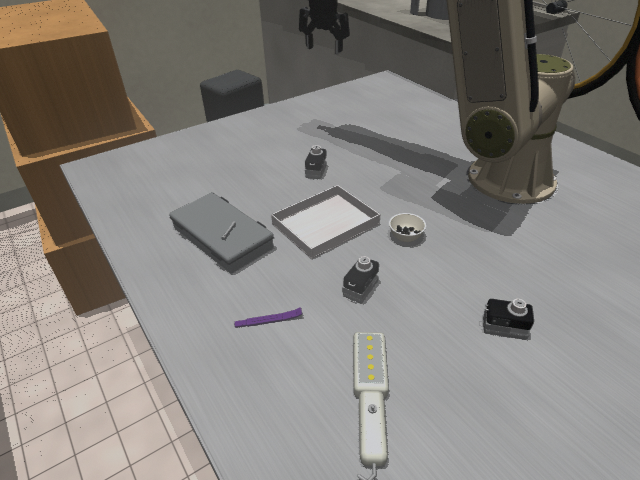

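View pics/side0.png

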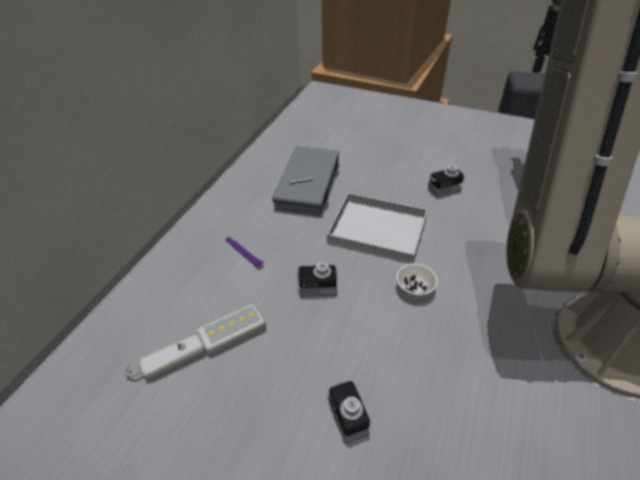

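View pics/wrist0.png

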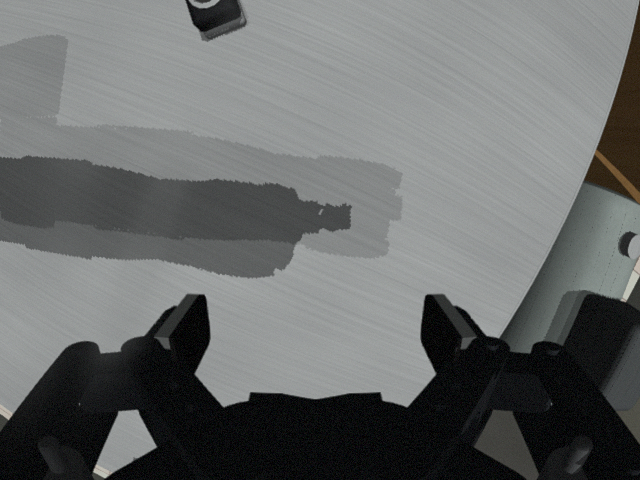

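The three locks are at scene (315,155), (362,275) and (510,315). The tray is centred near (326,220), and the box, bowl, lever and lamp stand apart. I'll zoom in to measure the locks.

```bash
python3 - <<'E'
import cv2,numpy as np
def tile(f,cs,o):
    im=cv2.imread('pics/'+f)
    cv2.imwrite('pics/'+o,np.hstack([cv2.resize(im[y:y+50,x:x+50],(266,266),interpolation=cv2.INTER_CUBIC) for x,y in cs]))
tile('scene0.png',[(290,135),(337,250),(484,292)],'zs.png')
tile('side0.png',[(421,155),(295,253),(325,385)],'zd.png')
E
```

```text
(no output)
```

View pics/zs.png

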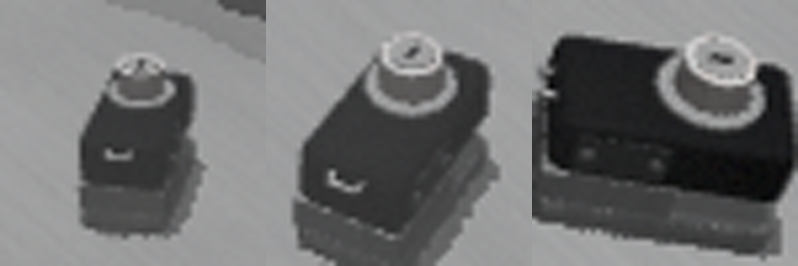

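View pics/zd.png

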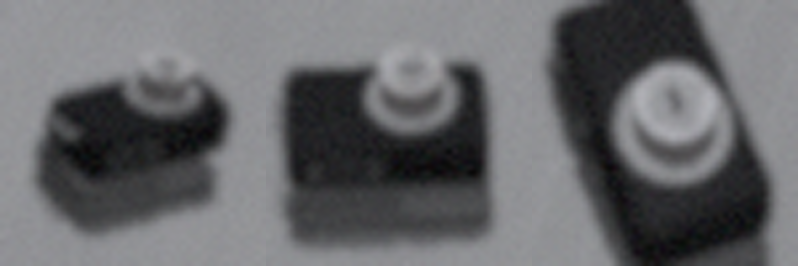

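```bash
cat > ov.py <<'E'
from h import *
def overlay(f,locks,o,crops,fish=False,s=8,w=50):
    im=cv2.imread('pics/'+f); tiles=[]
    for (x,y,yaw,z0),(cx,cy) in zip(locks,crops):
        t=cv2.resize(im[cy:cy+w,cx:cx+w],None,fx=s,fy=s,interpolation=cv2.INTER_CUBIC)
        c,sn=np.cos(yaw),np.sin(yaw)
        def P(a,b,h):
            u,v=proj(f,[x+c*(a+.010)-sn*b,y+sn*(a+.010)+c*b,z0+h],fish); return [(u+.5-cx)*s,(v+.5-cy)*s]
        for h,col in((.052,(0,255,255)),(.0,(0,255,0))):
            cv2.polylines(t,[np.int32([P(a,b,h) for a,b in((-.039,-.022),(.039,-.022),(.039,.022),(-.039,.022))])],True,col,1)
        an=np.linspace(0,6.283,30)
        cv2.polylines(t,[np.int32([P(-.010+.012*np.cos(q),.012*np.sin(q),.069) for q in an])],True,(0,0,255),1)
        tiles.append(t)
    cv2.imwrite('pics/'+o,np.hstack(tiles))
E
python3 - <<'E'
from ov import *
S=[(316.3,147.4),(364.3,260),(519.5,302.9)];D=[(452.4,167.8),(322.1,266.2),(351.9,404.4)]
for s,d in zip(S,D):
    a,b=atz('scene0.png',*s,.069),atz('side0.png',*d,.069)
    o1,d1=ray('scene0.png',*s);o2,d2=ray('side0.png',*d)
    k=np.linalg.lstsq(np.c_[d1,-d2],o2-o1,rcond=None)[0]
    print(a,b,o1+d1*k[0],o2+d2*k[1])
E
```

```text
[ 0.3891465 -0.3410618  0.069    ] [ 0.38704252 -0.34430579  0.069     ] [ 0.387068   -0.34428144  0.06689467] [ 0.38710833 -0.34526267  0.06835542]
[0.5621163  0.08672783 0.069     ] [0.56160299 0.08446957 0.069     ] [0.561503   0.08599623 0.06813942] [0.56151178 0.08468121 0.06925108]
[0.40987575 0.33436163 0.069     ] [0.40939566 0.33234848 0.069     ] [0.4093831  0.33412573 0.06848378] [0.40936023 0.33247185 0.06926137]
```

```bash
python3 - <<'E'
from ov import *
L=[(.388,-.343),(.562,.0855),(.4095,.3335)]
far_s=[None]*3
# far top end centres, guessed pixel (side), z=.052 ; zoom coords
for p,(u,v) in zip(L,[((62)/5.32+421,155+130/5.32),(295+(287-266)/5.32,253+128/5.32),(325+(620-532)/5.32,385+5/5.32)]):
    q=atz('side0.png',u,v,.052); print(q,np.degrees(np.arctan2(q[1]-p[1],q[0]-p[0])))
for p,(u,v) in zip(L,[((105)/5.32+290,135+145/5.32),(337+(345-266)/5.32,250+185/5.32),(484+(550-532)/5.32,292+95/5.32)]):
    q=atz('scene0.png',u,v,.052); print(q,np.degrees(np.arctan2(q[1]-p[1],q[0]-p[0])))
E
```

```text
[ 0.42461216 -0.302095    0.052     ] 48.16975879094151
[0.59933841 0.11434794 0.052     ] 37.689940704057584
[0.43786122 0.30118532 0.052     ] -48.727955077434025
[ 0.43019598 -0.31147274  0.052     ] 36.76570751013828
[0.61247409 0.11374249 0.052     ] 29.228949295896854
[0.45365178 0.30453165 0.052     ] -33.26921469554788
```

```bash
cat > fit.py <<'E'
from ov import *
from scipy.optimize import minimize
def cost(p,ms,zoff=0):
    x,y,yaw=p; c,s=np.cos(yaw),np.sin(yaw); tot=0
    for f,(m,cx,cy,S) in ms.items():
        def P(a,b,h): 
            u,v=proj(f,[x+c*(a+.010)-s*b,y+s*(a+.010)+c*b,h+zoff]); return [(u+.5-cx)*S,(v+.5-cy)*S]
        r=np.zeros_like(m)
        hull=[P(a+i*.0,b,h) for a in(-.039,.039) for b in(-.022,.022) for h in(.024,.052)]
        cv2.fillConvexPoly(r,cv2.convexHull(np.float32(hull)).round().astype(np.int32),1)
        cap=[P(-.010+rr*np.cos(q),rr*np.sin(q),h) for q in np.linspace(0,6.28,24) for rr,h in((.012,.069),(.0175,.055),(.0175,.052))]
        cap=cv2.convexHull(np.float32(cap)).round().astype(np.int32)
        ig=np.zeros_like(m); cv2.fillConvexPoly(ig,cap,1)
        tot+=((m!=r)&(ig==0)).sum()/(r.sum())
    return tot
def mask(f,cx,cy,w=50,S=8,th=75):
    im=cv2.cvtColor(cv2.imread('pics/'+f),cv2.COLOR_BGR2GRAY)[cy:cy+w,cx:cx+w]
    return (cv2.resize(im,None,fx=S,fy=S,interpolation=cv2.INTER_CUBIC)<th).astype(np.uint8),cx,cy,S
E
python3 - <<'E'
from fit import *
L=[(.388,-.343,42),(.562,.0855,33),(.4095,.3335,-41)]
cs=[(290,135),(337,250),(484,292)];cd=[(421,155),(293,253),(325,378)]
out=[]
for p,a,b in zip(L,cs,cd):
    w=60 if p[1]>.3 else 50
    ms={'scene0.png':mask('scene0.png',*a,th=70),'side0.png':mask('side0.png',*b,w=w,th=60)}
    best=min((cost((p[0],p[1],np.radians(y)),ms),y) for y in range(-80,81,4))
    r=minimize(cost,[p[0],p[1],np.radians(best[1])],args=(ms,),method='Nelder-Mead',options=dict(initial_simplex=[[p[0],p[1],np.radians(best[1])],[p[0]+.004,p[1],np.radians(best[1])],[p[0],p[1]+.004,np.radians(best[1])],[p[0],p[1],np.radians(best[1]+6)]]))
    print(best,r.fun,r.x,np.degrees(r.x[2])); out.append((*r.x,0))
overlay('scene0.png',out,'os.png',cs,s=5)
overlay('side0.png',out,'od.png',cd,s=5,w=50)
E
```

```text
Traceback (most recent call last):
  File "fit.py", line 9, in cost
    hull=[P(a+i*.0,b,h) for a in(-.039,.039) for b in(-.022,.022) for h in(.024,.052)]
              ^
NameError: name 'i' is not defined. Did you mean: 'id'?
```

```bash
sed -i 's/a+i\*.0,/a,/' fit.py
python3 - <<'E'
from fit import *
L=[(.388,-.343,42),(.562,.0855,33),(.4095,.3335,-41)]
cs=[(290,135),(337,250),(484,292)];cd=[(421,155),(293,253),(325,378)]
out=[]
for p,a,b in zip(L,cs,cd):
    w=60 if p[1]>.3 else 50
    ms={'scene0.png':mask('scene0.png',*a,th=70),'side0.png':mask('side0.png',*b,w=w,th=60)}
    best=min((cost((p[0],p[1],np.radians(y)),ms),y) for y in range(-80,81,4))
    y0=np.radians(best[1])
    r=minimize(cost,[p[0],p[1],y0],args=(ms,),method='Nelder-Mead',options=dict(initial_simplex=[[p[0],p[1],y0],[p[0]+.004,p[1],y0],[p[0],p[1]+.004,y0],[p[0],p[1],y0+.1]]))
    print(best,r.fun,r.x,np.degrees(r.x[2])); out.append((*r.x,0))
overlay('scene0.png',out,'os.png',cs,s=5)
overlay('side0.png',out,'od.png',cd,s=5,w=50)
E
```

```text
(np.float64(0.46827054628406817), 48) 0.4227723729559494 [ 0.38846804 -0.34671277  0.86636496] 49.63905583781475
(np.float64(0.3658468207826793), 28) 0.3446283899736724 [0.56201304 0.08356819 0.54626704] 31.298796025806368
(np.float64(0.4770585372957777), -44) 0.45502388477936595 [ 0.41214335  0.3322832  -0.7552532 ] -43.272820822578
```

View pics/os.png

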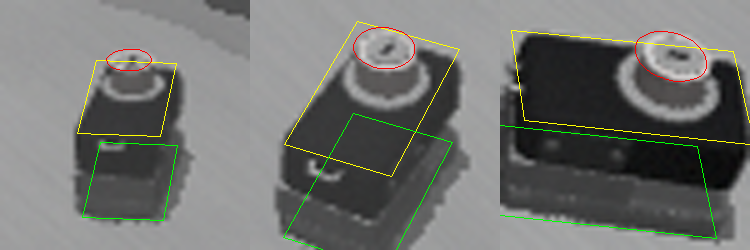

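View pics/od.png

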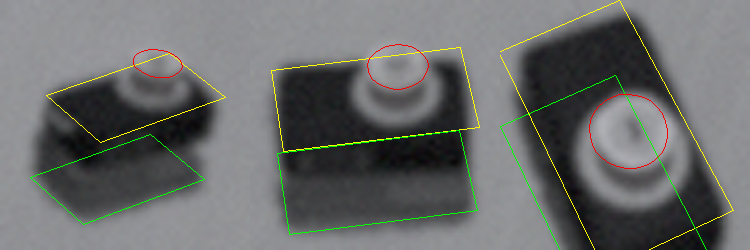

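```bash
cat >> h.py <<'E'
def plan(x,y,z,yawz=None,n=None):
    """yawz: desired world heading (deg) of tool z (jaw) axis, tool x straight down; prints per-row dp (mm), twist(deg)"""
    s=env.sense(); R=Rn.from_euler('xyz',s['orientation']).as_matrix()
    if yawz is None: yawz=np.degrees(np.arctan2(R[1,2],R[0,2]))
    X=np.array([0,0,-1.]);Z=np.array([np.cos(np.radians(yawz)),np.sin(np.radians(yawz)),0]);T=np.c_[X,np.cross(Z,X),Z]
    d=np.array([x,y,z])-s['position']; tw=np.degrees(Rn.from_matrix(R.T@T).as_rotvec())
    print('t',s['time'],'pos',s['position'].round(4),'jaw yaw',np.degrees(np.arctan2(R[1,2],R[0,2])).round(2),'F',s['contact_force'].round(2),'w',round(s['gripper_width'],3))
    k=n or int(np.ceil(max(np.linalg.norm(d)*1000/38,np.linalg.norm(tw)/6.8)))
    print('rows',k)
    # simulate with constant speed world path & interpolation
    for i in range(k):
        Rc=R@Rn.from_rotvec(np.radians(tw)*i/k).as_matrix()
        print((Rc.T@d*1000/k).round(1).tolist(),(tw/k).round(2).tolist())
E
python3 -c "
from h import *
plan(.388,-.344,.17)"
```

```text
t 0.15 pos [ 0.2394 -0.5223  0.1918] jaw yaw -65.38 F [ 0.25  0.37 -0.16] w 1.001
rows 7
[3.1, 29.9, -14.3] [-0.0, -0.01, -0.0]
[3.1, 29.9, -14.3] [-0.0, -0.01, -0.0]
[3.1, 29.9, -14.3] [-0.0, -0.01, -0.0]
[3.1, 29.9, -14.3] [-0.0, -0.01, -0.0]
[3.1, 29.9, -14.3] [-0.0, -0.01, -0.0]
[3.1, 29.9, -14.3] [-0.0, -0.01, -0.0]
[3.1, 29.9, -14.3] [-0.0, -0.01, -0.0]
```

send_rows(dp=[[3,30,-14.3],[3,30,-14.3],[3,30,-14.3],[3,30,-14.3],[3,30,-14.3],[3,30,-14.3],[3,30,-14.3],[0,0,0]], twist=[[0,0,0],[0,0,0],[0,0,0],[0,0,0],[0,0,0],[0,0,0],[0,0,0],[0,0,0]], hand=[1,1,1,1,1,1,1,1])

```text
time: 0.82
position: [0.3919, -0.3383, 0.1662]
orientation: [-3.024, 1.565, 2.109]
contact_force: [-0.5, -0.3, -0.8]
gripper_width: -0.001
```

```bash
python3 -c "
from h import *
shot('wrist','wA.png')
plan(.388,-.344,.17)"
```

```text
t 0.8667 pos [ 0.3908 -0.3402  0.1664] jaw yaw -65.89 F [ 0.62 -0.56 -0.56] w 0.002
rows 1
[-3.6, -4.1, 2.3] [0.0, -0.24, 0.12]
```

View pics/wA.png

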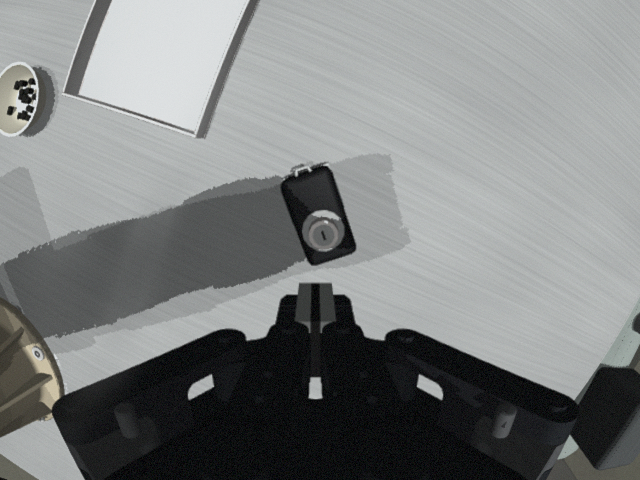

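```bash
python3 -c "
from h import *
f='wA.png'
a=atz(f,306,174,.052,True);b=atz(f,334,259,.052,True)
print(a,b,np.degrees(np.arctan2(*(a-b)[1::-1])),np.linalg.norm(a-b),(a+b)/2)
print('plunger',atz(f,323,233,.069,True), 'tcp proj',proj(f,env.sense()['position'],True))
for h in(.1,.12):print(proj(f,[.3908,-.3402,h],True))
im=cv2.imread('pics/'+f)[145:285,240:400];cv2.imwrite('pics/wAz.png',cv2.resize(im,None,fx=4,fy=4,interpolation=cv2.INTER_CUBIC))
"
```

```text
[ 0.42510798 -0.31514058  0.052     ] [ 0.36992865 -0.36512659  0.052     ] 42.1728926910709 0.07445374340808114 [ 0.39751832 -0.34013359  0.052     ]
plunger [ 0.39040505 -0.34540352  0.069     ] tcp proj (np.float64(317.0230264910244), np.float64(274.5778301745065))
(np.float64(317.0546386471615), np.float64(240.56466985086482))
(np.float64(317.0429215623531), np.float64(248.90007768062503))
```

View pics/wAz.png

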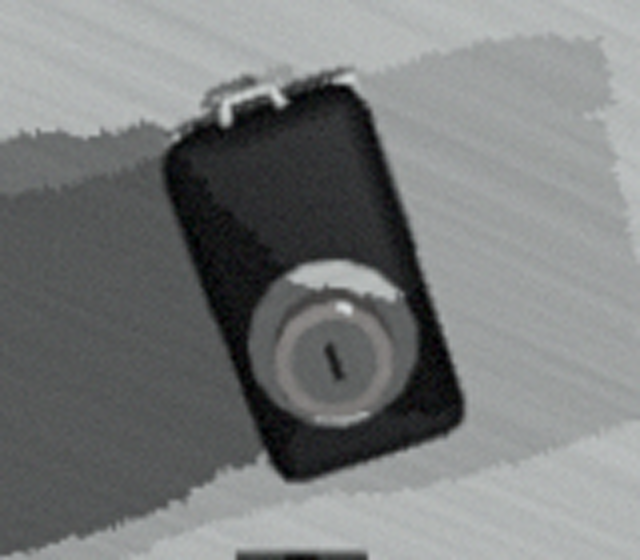

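```bash
python3 -c "
from h import *
f='wA.png'
s=env.sense();R=Rn.from_euler('xyz',s['orientation']).as_matrix();p=s['position'];print(R.round(3).tolist(),s['joint_positions'])
K,Rc,t=cam(f);print('cam in tool',R.T@(-Rc.T@t-p),'axis',R.T@Rc[2])
for q in[(316,284),(298,284),(334,284),(316,322),(315,376)]:
  o,d=ray(f,*q,True);o=R.T@(o-p);d=R.T@d
  for X in(0,-.005,-.012): k=(X-o[0])/d[0];print(q,X,(o+k*d)*1000)
im=cv2.imread('pics/'+f)[260:420,230:400];cv2.imwrite('pics/wAf.png',cv2.resize(im,None,fx=4,fy=4)+60 if 0 else cv2.convertScaleAbs(cv2.resize(im,None,fx=3.5,fy=3.5),alpha=2.5))
"
```

```text
[[-0.004, 0.913, 0.409], [0.003, 0.409, -0.913], [-1.0, -0.002, -0.004]] [-8.70772329e-01  2.17099931e-01 -1.46311318e-01  1.21203204e+00
 -7.79526722e-04  1.84995023e+00]
cam in tool [-0.18102397  0.06791047 -0.00082067] axis [ 0.96501059 -0.2622072  -0.00139376]
(316, 284) 0 [ 0.         -5.28707607 -0.52434869]
(316, 284) -0.005 [-5.         -3.26531229 -0.53253317]
(316, 284) -0.012 [-12.          -0.434843    -0.54399145]
(298, 284) 0 [ 0.         -5.31421525 -9.96632234]
(298, 284) -0.005 [-5.         -3.29170187 -9.71371336]
(298, 284) -0.012 [-12.          -0.46018313  -9.3600608 ]
(334, 284) 0 [ 0.         -5.29904138  8.9187858 ]
(334, 284) -0.005 [-5.         -3.27694711  8.64977579]
(334, 284) -0.012 [-12.          -0.44601514   8.27316178]
(316, 322) 0 [  0.         -27.8333102   -0.49161891]
(316, 322) -0.005 [ -5.         -25.18880475  -0.50070741]
(316, 322) -0.012 [-12.         -21.48649713  -0.51343131]
(315, 376) 0 [  0.         -64.576845    -1.02095433]
(315, 376) -0.005 [ -5.         -60.9174592   -1.01542225]
(315, 376) -0.012 [-12.         -55.79431908  -1.00767732]
```

View pics/wAf.png

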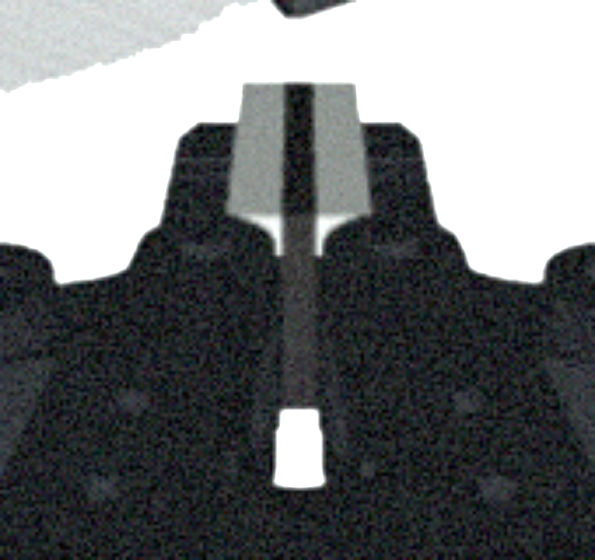

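```bash
python3 -c "
from h import *
for n in('scene','side'):
  f=n+'1.png';shot(n,f);s=env.sense()
  u,v=proj(f,s['position']);print(n,u,v)
  im=cv2.imread('pics/'+f);x,y=int(u)-30,max(0,int(v)-35);c=cv2.resize(im[y:y+60,x:x+60],None,fx=6,fy=6,interpolation=cv2.INTER_CUBIC)
  cv2.circle(c,(int((u+.5-x)*6),int((v+.5-y)*6)),3,(0,0,255),-1);cv2.imwrite('pics/'+n+'1z.png',c)
a=cv2.imread('pics/scene1z.png');b=cv2.imread('pics/side1z.png');print(a.shape,b.shape)
cv2.imwrite('pics/c1.png',np.hstack([a,b[:a.shape[0]] if b.shape[0]>=a.shape[0] else a]))
"
```

```text
scene 314.6947842699584 112.98471898254076
side 458.91275839615025 133.37520070027642
(360, 360, 3) (360, 360, 3)
```

View pics/c1.png

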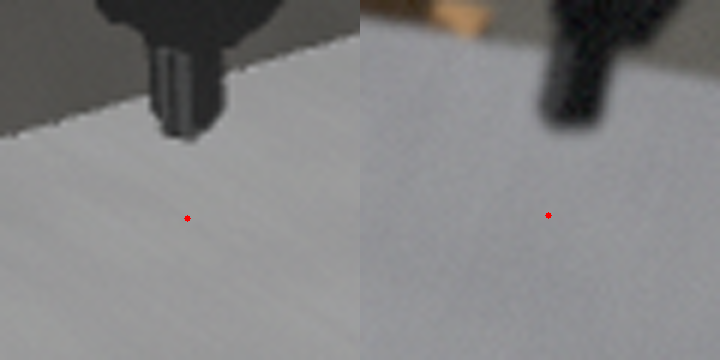

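```bash
python3 -c "
from h import *
o1,d1=ray('scene1.png',314,99.5);o2,d2=ray('side1.png',462.5,118.5)
k=np.linalg.lstsq(np.c_[d1,-d2],o2-o1,rcond=None)[0];print(o1+d1*k[0],o2+d2*k[1])
s=env.sense();print(s['position'],s['gripper_width'],s['time'])
f='wA.png';R=Rn.from_euler('xyz',s['orientation']).as_matrix();p=s['position']
"
```

```text
[ 0.38920464 -0.3444565   0.20123731] [ 0.38929253 -0.34600232  0.20413023]
[ 0.38968164 -0.34300539  0.1669012 ] 0.002534457885402343 0.9667
```

The finger tips show at about z 0.203 in both fixed views, while the measured TCP reads 0.167, so they disagree by about 35 mm. I'll go down slowly and let the contact force settle it.

```bash
python3 -c "
from h import *
plan(.3893,-.345,.085)"
```

```text
t 0.9667 pos [ 0.3897 -0.343   0.1669] jaw yaw -66.09 F [ 0.14 -1.66 -0.31] w 0.003
rows 3
[27.3, -0.3, 0.6] [0.0, -0.05, 0.05]
[27.3, -0.3, 0.6] [0.0, -0.05, 0.05]
[27.3, -0.4, 0.6] [0.0, -0.05, 0.05]
```

send_rows(dp=[[27,-0.4,0.6],[27,-0.4,0.6],[27,-0.4,0.6],[0,0,0],[0,0,0]], twist=[[0,0,0],[0,0,0],[0,0,0],[0,0,0],[0,0,0]], hand=[1,1,1,1,1])

```text
time: 1.38
position: [0.387, -0.3535, 0.0862]
orientation: [-0.41, 1.565, -1.573]
contact_force: [0.2, -0.8, 0.8]
gripper_width: 0.001
```

```bash
python3 -c "
from h import *
plan(.3893,-.345,.085)
shot('wrist','w2.png')
for n in('scene','side'):
  f=n+'2.png';shot(n,f);s=env.sense()
  u,v=proj(f,s['position']);print(n,u,v)
  im=cv2.imread('pics/'+f);x,y=int(u)-30,max(0,int(v)-35);c=cv2.resize(im[y:y+60,x:x+60],None,fx=6,fy=6,interpolation=cv2.INTER_CUBIC)
  cv2.circle(c,(int((u+.5-x)*6),int((v+.5-y)*6)),3,(0,0,255),-1);cv2.imwrite('pics/'+n+'1z.png',c)
a=cv2.imread('pics/scene1z.png');b=cv2.imread('pics/side1z.png')
cv2.imwrite('pics/c2.png',np.hstack([a,b]))
"
```

```text
t 1.3833 pos [ 0.387  -0.3535  0.0862] jaw yaw -66.6 F [ 0.18 -0.83  0.77] w 0.001
rows 1
[1.2, 5.5, -6.9] [-0.0, 0.29, 0.13]
scene 314.07858829906013 139.3549204040405
side 454.13154726499613 159.51524408207172
```

View pics/c2.png

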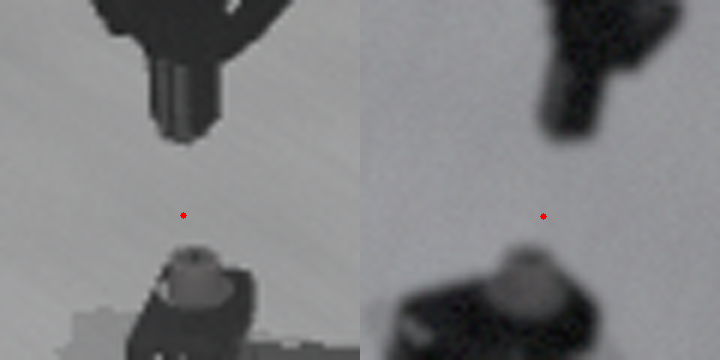

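```bash
python3 -c "
from h import *
plan(.3893,-.345,.085);print(env.sense()['dq'])
shot('wrist','w3.png');plan(.3893,-.345,.085);print(env.sense()['dq'])"
```

```text
t 1.5333 pos [ 0.388  -0.3537  0.0875] jaw yaw -66.55 F [ 0.03 -1.36 -0.38] w -0.002
rows 1
[2.4, 4.6, -7.4] [-0.0, 0.41, 0.08]
[ 0.00996666 -0.01107695  0.00841274 -0.00649566  0.00246777  0.0010247 ]
t 1.5833 pos [ 0.3884 -0.3537  0.0878] jaw yaw -66.52 F [-0.3  -0.04 -0.19] w -0.001
rows 1
[2.7, 4.3, -7.7] [-0.0, 0.46, 0.07]
[ 0.00949269 -0.00548299 -0.00088373 -0.00683739  0.00110844  0.00112306]
```

View pics/w3.png

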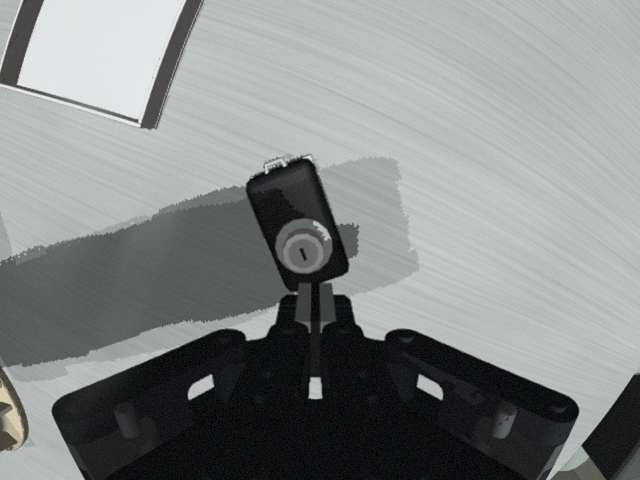

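```bash
python3 -c "
from h import *
f='w3.png';print(atz(f,303,252,.069,True))
a=atz(f,280,166,.052,True);b=atz(f,318,284,.052,True);print(a,b,np.degrees(np.arctan2(*(a-b)[1::-1])))
plan(.3893,-.345,.07,n=2)"
```

```text
[ 0.38983239 -0.34590929  0.069     ]
[ 0.42756015 -0.31484573  0.052     ] [ 0.36913596 -0.36441849  0.052     ] 40.314514499112974
t 1.5833 pos [ 0.3884 -0.3537  0.0878] jaw yaw -66.52 F [-0.3  -0.04 -0.19] w -0.001
rows 2
[8.9, 2.2, -3.9] [-0.0, 0.23, 0.03]
[8.9, 2.2, -3.9] [-0.0, 0.23, 0.03]
```

send_rows(dp=[[9,2.2,-4],[9,2,-3.6],[0,0,0]], twist=[[0,0.2,0],[0,0.2,0],[0,0,0]], hand=[1,1,1])

```text
time: 1.83
position: [0.3911, -0.3471, 0.0719]
orientation: [0.123, 1.564, -1.038]
contact_force: [-0.8, 0.3, -0.1]
gripper_width: 0.001
```

```bash
python3 -c "
from h import *
plan(.3895,-.3455,.045,n=3)"
```

```text
t 1.8333 pos [ 0.3911 -0.3471  0.0719] jaw yaw -66.57 F [-0.85  0.3  -0.15] w 0.001
rows 3
[9.0, -0.3, -0.7] [0.0, 0.14, -0.02]
[9.0, -0.3, -0.7] [0.0, 0.14, -0.02]
[9.0, -0.3, -0.7] [0.0, 0.14, -0.02]
```

send_rows(dp=[[5,-0.4,-0.7],[5,-0.4,-0.7],[0,0,0]], twist=[[0,0.2,0],[0,0,0],[0,0,0]], hand=[1,1,1])

```text
time: 2.08
position: [0.3902, -0.3454, 0.0611]
orientation: [0.263, 1.567, -0.898]
contact_force: [0.5, -0.2, -0.3]
gripper_width: -0.002
```

send_rows(dp=[[6,-0.3,-0.5],[6,-0.3,-0.5],[0,0,0]], twist=[[0,0,0],[0,0,0],[0,0,0]], hand=[1,1,1])

```text
time: 2.33
position: [0.3892, -0.3445, 0.0477]
orientation: [0.236, 1.567, -0.924]
contact_force: [0.3, 0.1, -0.5]
gripper_width: -0.003
```

```bash
python3 -c "
from h import *
plan(.3895,-.3455,.038,n=2)"
```

```text
t 2.3333 pos [ 0.3892 -0.3445  0.0477] jaw yaw -66.46 F [ 0.29  0.13 -0.51] w -0.003
rows 2
[4.9, -0.0, 0.5] [0.0, 0.1, -0.02]
[4.8, -0.0, 0.5] [0.0, 0.1, -0.02]
```

send_rows(dp=[[4,0,0.4],[4,0,0.4],[0,0,0]], twist=[[0,0,0],[0,0,0],[0,0,0]], hand=[1,1,1])

```text
time: 2.58
position: [0.3893, -0.3452, 0.0385]
orientation: [0.225, 1.568, -0.935]
contact_force: [-0.4, 0.9, 1.2]
gripper_width: 0.002
```

send_rows(dp=[[3,0,0],[0,0,0]], twist=[[0,0,0],[0,0,0]], hand=[1,1])

```text
time: 2.75
position: [0.3893, -0.3453, 0.035]
orientation: [0.214, 1.568, -0.946]
contact_force: [-0.7, 0.3, 0.1]
gripper_width: -0.001
```

send_rows(dp=[[3,0,0],[0,0,0]], twist=[[0,0,0],[0,0,0]], hand=[1,1])

```text
time: 2.92
position: [0.3894, -0.3454, 0.0318]
orientation: [0.227, 1.568, -0.934]
contact_force: [0.0, -0.7, -0.5]
gripper_width: 0.004
```

send_rows(dp=[[3,0,0],[0,0,0]], twist=[[0,0,0],[0,0,0]], hand=[1,1])

```text
time: 3.08
position: [0.3899, -0.346, 0.0292]
orientation: [0.243, 1.566, -0.917]
contact_force: [-0.5, 0.1, 3.3]
gripper_width: -0.001
```

```bash
cat > z.py <<'E'
import sys
from h import *
k=sys.argv[1];t=[]
for n in('scene','side'):
  f=n+k+'.png';shot(n,f);s=env.sense()
  u,v=proj(f,s['position']);im=cv2.imread('pics/'+f);x,y=int(u)-30,max(0,int(v)-35);c=cv2.resize(im[y:y+60,x:x+60],(390,390),interpolation=cv2.INTER_CUBIC)
  print(n,'crop origin',x,y);t.append(c)
cv2.imwrite('pics/c%s.png'%k,np.hstack(t)); plan(*s['position'])
E
python3 z.py 4
```

```text
scene crop origin 285 124
side crop origin 418 144
t 3.1833 pos [ 0.3898 -0.346   0.0296] jaw yaw -66.47 F [-0.28  0.88  3.2 ] w -0.003
rows 1
[0.0, 0.0, 0.0] [0.0, 0.25, -0.06]
```

View pics/c4.png

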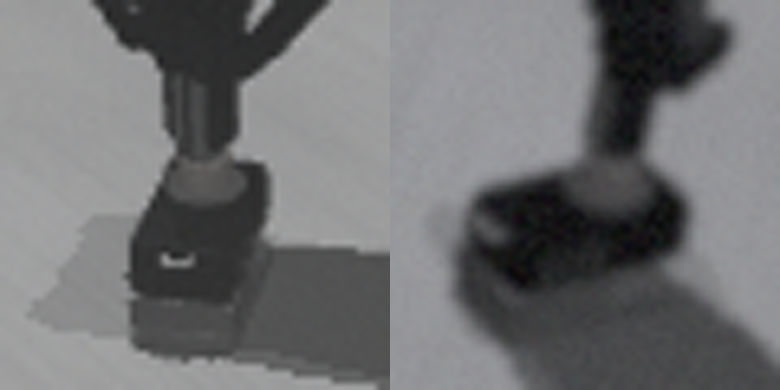

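The finger is on the plunger and the force reads 3.2 N at TCP z 0.0296. That puts the real tip about 39 mm above the measured TCP. I'll press to the stop.

send_rows(dp=[[4,0,0],[4,0,0],[0,0,0]], twist=[[0,0.2,0],[0,0,0],[0,0,0]], hand=[1,1,1])

```text
time: 3.43
position: [0.3898, -0.3459, 0.0213]
orientation: [0.932, 1.569, -0.228]
contact_force: [-0.3, 0.0, -0.9]
gripper_width: 0.001
```

send_rows(dp=[[2.5,0,0],[0,0,0]], twist=[[0,0,0],[0,0,0]], hand=[1,1])

```text
time: 3.6
position: [0.3904, -0.3466, 0.0205]
orientation: [0.521, 1.567, -0.639]
contact_force: [-0.3, 0.3, -0.1]
gripper_width: -0.001
```

send_rows(dp=[[2.5,0,0],[0,0,0]], twist=[[0,0.2,0],[0,0,0]], hand=[1,1])

```text
time: 3.77
position: [0.3912, -0.3474, 0.0209]
orientation: [0.852, 1.568, -0.308]
contact_force: [0.3, 0.3, -0.4]
gripper_width: 0.003
```

send_rows(dp=[[3,0.5,-1]], twist=[[0,0,0]], hand=[1])

```text
time: 3.85
position: [0.3919, -0.3479, 0.0199]
orientation: [0.382, 1.565, -0.778]
contact_force: [-8.4, 4.6, 39.5]
gripper_width: -0.001
```

```bash
python3 -c "
from h import *
s=env.sense();print(s)"
```

```text
{'time': 3.85, 'joint_positions': array([-8.79579041e-01,  3.29689404e-01, -3.79293298e-01,  8.55601523e-01,
        6.30839385e-04,  1.85125901e+00]), 'dq': array([ 0.0173311 , -0.02282181, -0.02925601, -0.04160283, -0.02723221,
        0.02007335]), 'joint_torque': array([  1.43555347, -26.1035639 ,  17.71789491,  -3.55783023,
         1.28478236,  -0.0309049 ]), 'position': array([ 0.39192653, -0.34786278,  0.01987633]), 'orientation': array([ 0.38166452,  1.56455228, -0.77837525]), 'contact_force': array([-8.351642  ,  4.58264673, 39.4695483 ]), 'torque': array([1.14774216, 1.91817693, 0.04685234]), 'gripper_width': -0.0009118220198491549}
```

The stop is reached at 39 N, so I'm backing off and will look.

send_rows(dp=[[-10,0,0],[-25,0,0],[-30,0,0],[-30,0,0],[0,0,0]], twist=[[0,0,0],[0,0,0],[0,0,0],[0,0,0],[0,0,0]], hand=[1,1,1,1,1])

```text
time: 4.27
position: [0.3904, -0.3462, 0.1159]
orientation: [0.544, 1.569, -0.616]
contact_force: [0.9, -0.7, -0.1]
gripper_width: -0.005
```

```bash
cat > zz.py <<'E'
import sys
from h import *
k=sys.argv[1];P=[float(a) for a in sys.argv[2:5]];t=[]
for n in('scene','side'):
  f=n+k+'.png';shot(n,f)
  u,v=proj(f,P);im=cv2.imread('pics/'+f);x,y=int(u)-25,max(0,int(v)-25);t.append(cv2.resize(im[y:y+50,x:x+50],(300,300),interpolation=cv2.INTER_CUBIC))
cv2.imwrite('pics/c%s.png'%k,np.hstack(t)); plan(*env.sense()['position'])
E
python3 zz.py 5 .3895 -.3455 .055
```

```text
t 4.3667 pos [ 0.3888 -0.3444  0.1116] jaw yaw -66.49 F [-0.08  0.41 -0.83] w 0.0
rows 1
[0.0, 0.0, 0.0] [0.0, -0.22, 0.04]
```

View pics/c5.png

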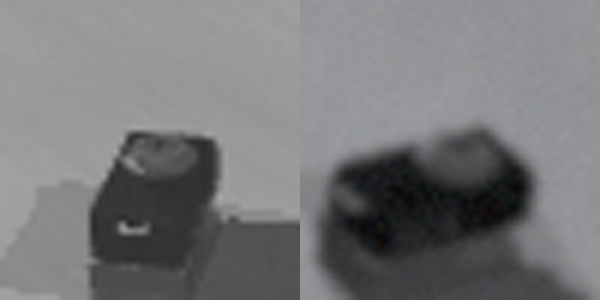

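Lock A, the one at (0.39,-0.345), stays in, so its catch is sound and it stays put. Next is lock B.

```bash
python3 -c "
from h import *
plan(.53,.070,.11,-10,n=14)"
```

```text
t 4.3667 pos [ 0.3888 -0.3444  0.1116] jaw yaw -66.49 F [-0.08  0.41 -0.83] w 0.0
rows 14
[0.2, 21.1, -23.1] [-4.03, -0.02, -0.0]
[0.2, 22.6, -21.6] [-4.03, -0.02, -0.0]
[0.2, 24.1, -19.9] [-4.03, -0.02, -0.0]
[0.2, 25.4, -18.2] [-4.03, -0.02, -0.0]
[0.2, 26.7, -16.4] [-4.03, -0.02, -0.0]
[0.2, 27.7, -14.4] [-4.03, -0.02, -0.0]
[0.1, 28.7, -12.5] [-4.03, -0.02, -0.0]
[0.1, 29.5, -10.4] [-4.03, -0.02, -0.0]
[0.1, 30.1, -8.3] [-4.03, -0.02, -0.0]
[0.1, 30.7, -6.2] [-4.03, -0.02, -0.0]
[0.1, 31.0, -4.0] [-4.03, -0.02, -0.0]
[0.1, 31.2, -1.8] [-4.03, -0.02, -0.0]
[0.1, 31.3, 0.4] [-4.03, -0.02, -0.0]
[0.1, 31.2, 2.6] [-4.03, -0.02, -0.0]
```

send_rows(dp=[[0,21,-23],[0,22.6,-21.6],[0,24,-20],[0,25.4,-18.2],[0,26.7,-16.4],[0,27.7,-14.4],[0,28.7,-12.5],[0,29.5,-10.4],[0,30,-8.3],[0,30.7,-6.2],[0,31,-4],[0,31,-1.8]], twist=[[-4,0,0],[-4,0,0],[-4,0,0],[-4,0,0],[-4,0,0],[-4,0,0],[-4,0,0],[-4,0,0],[-4,0,0],[-4,0,0],[-4,0,0],[-4,0,0]], hand=[1,1,1,1,1,1,1,1,1,1,1,1])

```text
time: 5.37
position: [0.4996, 0.0247, 0.0922]
orientation: [3.0, 1.542, 2.703]
contact_force: [0.9, -0.9, -0.6]
gripper_width: 0.0
```

```bash
python3 -c "
from h import *
plan(.53,.070,.11)"
```

```text
t 5.3667 pos [0.4996 0.0247 0.0922] jaw yaw -17.02 F [ 0.9  -0.9  -0.62] w 0.0
rows 2
[-9.0, 26.2, 7.6] [-0.0, -0.82, -0.12]
[-9.0, 26.1, 7.8] [-0.0, -0.82, -0.12]
```

send_rows(dp=[[-8,20,6],[-3,12,3],[0,0,0],[0,0,0]], twist=[[0,-0.8,0],[0,-0.8,0],[0,0,0],[0,0,0]], hand=[1,1,1,1])

```text
time: 5.7
position: [0.5146, 0.061, 0.0953]
orientation: [2.882, 1.559, 2.597]
contact_force: [0.1, 0.0, -0.1]
gripper_width: 0.002
```

```bash
python3 -c "
from h import *
shot('wrist','wB.png');plan(.5615,.0855,.1)"
```

```text
t 5.75 pos [0.5142 0.0608 0.0951] jaw yaw -16.32 F [-1.01  1.02 -0.23] w 0.001
rows 2
[-2.6, 18.5, 19.2] [-0.0, -0.36, -0.09]
[-2.5, 18.5, 19.2] [-0.0, -0.36, -0.09]
```

View pics/wB.png

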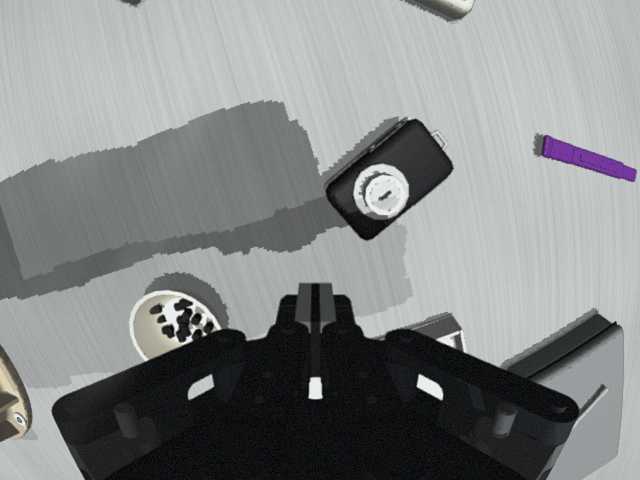

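Lock B's plunger shows at (386,196). Its long axis runs from about (347,215) to (435,143).

```bash
python3 -c "
from h import *
f='wB.png';print(atz(f,386,197,.069,True))
a=atz(f,435,143,.052,True);b=atz(f,347,214,.052,True);print(a,b,np.degrees(np.arctan2(*(a-b)[1::-1])),np.linalg.norm(a-b))
p=atz(f,386,197,.069,True);plan(p[0]-.0,p[1],.05)"
```

```text
[0.56297141 0.08345064 0.069     ]
[0.6039417  0.10488369 0.052     ] [0.53916108 0.07644313 0.052     ] 23.702859636768938 0.07074880397218693
t 5.75 pos [0.5142 0.0608 0.0951] jaw yaw -16.32 F [-1.01  1.02 -0.23] w 0.001
rows 2
[22.4, 17.7, 20.5] [-0.0, -0.36, -0.09]
[22.5, 17.7, 20.3] [-0.0, -0.36, -0.09]
```

send_rows(dp=[[2,17.5,20],[15,17,20],[15,0,0],[0,0,0],[0,0,0]], twist=[[0,-0.4,0],[0,-0.4,0],[0,0,0],[0,0,0],[0,0,0]], hand=[1,1,1,1,1])

```text
time: 6.17
position: [0.5601, 0.0783, 0.058]
orientation: [-3.14, 1.566, 2.851]
contact_force: [-0.3, -0.7, -0.2]
gripper_width: 0.005
```

```bash
python3 -c "
from h import *
shot('wrist','wB2.png');plan(.5623,.0845,.034)"
```

```text
t 6.2167 pos [0.5594 0.0781 0.0578] jaw yaw -16.75 F [-0.    0.08 -0.48] w 0.002
rows 1
[23.8, 7.0, 1.1] [0.0, -0.34, 0.03]
```

View pics/wB2.png

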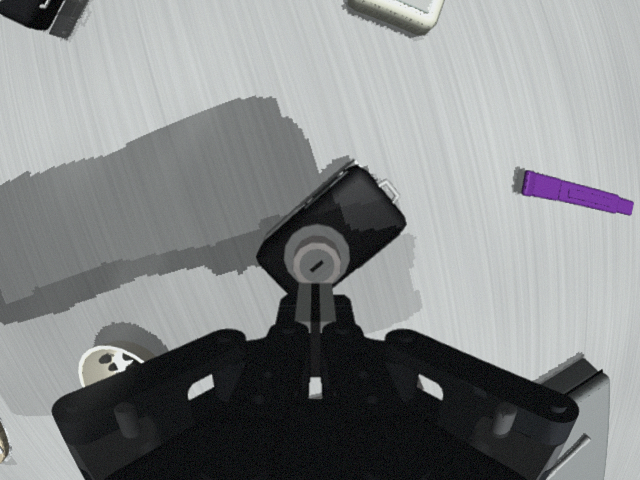

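```bash
python3 -c "
from h import *
f='wB2.png';p=atz(f,317,264,.069,True);print(p)
a=atz(f,384,192,.052,True);print(a,np.degrees(np.arctan2(*(a-p)[1::-1])))
plan(p[0],p[1],.033)"
```

```text
[0.56332336 0.08538874 0.069     ]
[0.60563631 0.10704296 0.052     ] 27.10170828148092
t 6.2167 pos [0.5594 0.0781 0.0578] jaw yaw -16.75 F [-0.    0.08 -0.48] w 0.002
rows 1
[24.8, 8.1, 1.8] [0.0, -0.34, 0.03]
```

send_rows(dp=[[10,5,1],[9,2.5,0.5],[0,0,0],[0,0,0]], twist=[[0,-0.3,0],[0,0,0],[0,0,0],[0,0,0]], hand=[1,1,1,1])

```text
time: 6.55
position: [0.5619, 0.0822, 0.0401]
orientation: [-2.227, 1.57, -2.524]
contact_force: [-0.3, 0.3, 0.2]
gripper_width: 0.001
```

```bash
python3 -c "
from h import *
plan(.563,.085,.021,n=4)"
```

```text
t 6.55 pos [0.5619 0.0822 0.0401] jaw yaw -16.99 F [-0.35  0.33  0.22] w 0.001
rows 4
[4.8, 0.8, 0.1] [0.0, -0.01, 0.01]
[4.8, 0.8, 0.1] [0.0, -0.01, 0.01]
[4.8, 0.8, 0.1] [0.0, -0.01, 0.01]
[4.8, 0.8, 0.1] [0.0, -0.01, 0.01]
```

send_rows(dp=[[5,1,0],[5,1,0],[3,0.5,0],[3,0,0]], twist=[[0,0,0],[0,0,0],[0,0,0],[0,0,0]], hand=[1,1,1,1])

```text
time: 6.88
position: [0.5635, 0.0837, 0.0257]
orientation: [-0.299, 1.568, -0.597]
contact_force: [-0.7, 0.3, 1.2]
gripper_width: 0.002
```

send_rows(dp=[[2,0,0]], twist=[[0,0,0]], hand=[1])

```text
time: 6.97
position: [0.5635, 0.0837, 0.0234]
orientation: [-0.295, 1.568, -0.592]
contact_force: [0.5, 0.7, -0.0]
gripper_width: -0.003
```

send_rows(dp=[[1.5,0,0]], twist=[[0,0,0]], hand=[1])

```text
time: 7.05
position: [0.5635, 0.0838, 0.0216]
orientation: [-0.26, 1.568, -0.557]
contact_force: [0.3, 0.2, -0.6]
gripper_width: -0.0
```

send_rows(dp=[[1.5,0,0]], twist=[[0,0,0]], hand=[1])

```text
time: 7.13
position: [0.5636, 0.0838, 0.0201]
orientation: [-0.223, 1.568, -0.52]
contact_force: [-3.3, -0.5, 18.6]
gripper_width: -0.001
```

send_rows(dp=[[1.5,0,0]], twist=[[0,0,0]], hand=[1])

```text
time: 7.22
position: [0.5637, 0.0837, 0.0201]
orientation: [-0.187, 1.568, -0.484]
contact_force: [-7.8, -0.6, 22.7]
gripper_width: 0.002
```

The stop is reached at z 0.0201. I'm retreating to look.

send_rows(dp=[[-10,0,0],[-25,0,0],[-30,0,0],[-25,0,0],[0,0,0]], twist=[[0,0,0],[0,0,0],[0,0,0],[0,0,0],[0,0,0]], hand=[1,1,1,1,1])

```text
time: 7.63
position: [0.5618, 0.0843, 0.1129]
orientation: [-2.021, 1.569, -2.317]
contact_force: [1.0, 0.1, 0.4]
gripper_width: -0.003
```

```bash
python3 zz.py 6 .563 .0845 .055; python3 -c "
from h import *
plan(.40,.31,.10,27,n=9)"
```

```text
t 7.7333 pos [0.5599 0.0842 0.1091] jaw yaw -17.01 F [-0.02 -0.58 -0.9 ] w -0.002
rows 1
[0.0, 0.0, 0.0] [0.0, -0.29, 0.15]
t 7.7333 pos [0.5599 0.0842 0.1091] jaw yaw -17.01 F [-0.02 -0.58 -0.9 ] w -0.002
rows 9
[1.1, 18.8, -24.3] [-4.89, -0.04, 0.0]
[1.1, 20.8, -22.6] [-4.89, -0.04, 0.0]
[1.1, 22.7, -20.8] [-4.89, -0.04, 0.0]
[1.0, 24.3, -18.8] [-4.89, -0.04, 0.0]
[1.0, 25.9, -16.6] [-4.89, -0.04, 0.0]
[1.0, 27.2, -14.4] [-4.89, -0.04, 0.0]
[1.0, 28.3, -12.0] [-4.89, -0.04, 0.0]
[1.0, 29.2, -9.5] [-4.89, -0.04, 0.0]
[1.0, 29.9, -7.0] [-4.89, -0.04, 0.0]
```

View pics/c6.png

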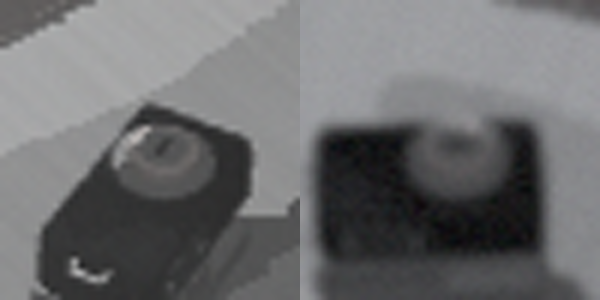

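Lock B stays in as well. On to lock C, turning to its grasp heading on the way.

```bash
python3 -c "
from h import *
plan(.42,.31,.11,46,n=10)"
```

```text
t 7.7333 pos [0.5599 0.0842 0.1091] jaw yaw -17.01 F [-0.02 -0.58 -0.9 ] w -0.002
rows 10
[-0.0, 17.5, -20.0] [-6.3, -0.03, -0.0]
[-0.0, 19.6, -17.9] [-6.3, -0.03, -0.0]
[-0.1, 21.4, -15.7] [-6.3, -0.03, -0.0]
[-0.1, 23.0, -13.2] [-6.3, -0.03, -0.0]
[-0.1, 24.3, -10.6] [-6.3, -0.03, -0.0]
[-0.1, 25.4, -7.9] [-6.3, -0.03, -0.0]
[-0.1, 26.1, -5.1] [-6.3, -0.03, -0.0]
[-0.1, 26.5, -2.2] [-6.3, -0.03, -0.0]
[-0.1, 26.6, 0.7] [-6.3, -0.03, -0.0]
[-0.1, 26.3, 3.7] [-6.3, -0.03, -0.0]
```

send_rows(dp=[[0,17.5,-20],[-1,19.6,-18],[-1,21.4,-15.7],[-1,23,-13],[-1,24.3,-10.6],[-1,25.4,-8],[-1,26,-5],[0,26.5,-2.2],[0,26.6,0.7],[0,22,3],[0,0,0],[0,0,0]], twist=[[-6.3,0,0],[-6.3,0,0],[-6.3,0,0],[-6.3,0,0],[-6.3,0,0],[-6.3,0,0],[-6.3,0,0],[-6.3,0,0],[-6.3,0,0],[-6.3,0,0],[0,0,0],[0,0,0]], hand=[1,1,1,1,1,1,1,1,1,1,1,1])

```text
time: 8.73
position: [0.4033, 0.3084, 0.099]
orientation: [2.595, 1.541, -2.835]
contact_force: [0.4, -0.4, -0.5]
gripper_width: 0.002
```

```bash
python3 -c "
from h import *
shot('wrist','wC.png');plan(.4095,.3335,.06)"
```

```text
t 8.7833 pos [0.4031 0.3081 0.0988] jaw yaw 48.84 F [-0.81  0.38 -0.07] w -0.002
rows 2
[19.2, 5.7, 12.2] [-0.01, -0.74, -0.46]
[19.3, 5.8, 11.9] [-0.01, -0.74, -0.46]
```

View pics/wC.png

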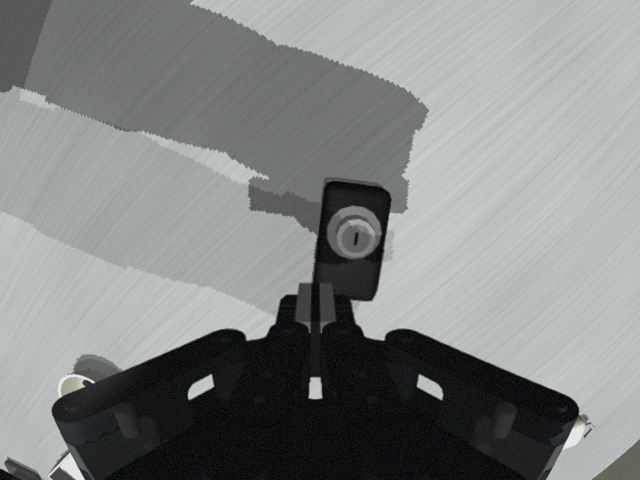

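```bash
python3 -c "
from h import *
f='wC.png';p=atz(f,356,238,.069,True);print(p)
for q in[((391,190),(376,292)),((324,186),(317,272)),((357,186),(346,296))]:
  a=atz(f,*q[0],.052,True);b=atz(f,*q[1],.052,True);print(a,b,np.degrees(np.arctan2(*(b-a)[1::-1])),np.linalg.norm(b-a))
plan(p[0],p[1],.05,n=2)"
```

```text
[0.41056826 0.33277658 0.069     ]
[0.40542028 0.36760375 0.052     ] [0.4523167  0.31777952 0.052     ] -46.73385410945766 0.06842315281512777
[0.37641679 0.33733125 0.052     ] [0.41579821 0.29730394 0.052     ] -45.46602185520563 0.05615231190147449
[0.38970596 0.35284363 0.052     ] [0.44127849 0.30079283 0.052     ] -45.2644449639935 0.07327354206268047
t 8.7833 pos [0.4031 0.3081 0.0988] jaw yaw 48.84 F [-0.81  0.38 -0.07] w -0.002
rows 2
[24.2, 4.9, 12.4] [-0.01, -0.74, -0.46]
[24.3, 5.1, 12.1] [-0.01, -0.74, -0.46]
```

send_rows(dp=[[12,5,12.4],[20,5,12],[15,0,0],[0,0,0],[0,0,0]], twist=[[2,-0.7,-0.4],[2,-0.7,-0.4],[0,0,0],[0,0,0],[0,0,0]], hand=[1,1,1,1,1])

```text
time: 9.2
position: [0.4145, 0.3292, 0.0481]
orientation: [-2.937, 1.568, -2.171]
contact_force: [-0.2, -0.1, 0.7]
gripper_width: 0.005
```

```bash
python3 -c "
from h import *
plan(.4105,.333,.033,n=2)"
```

```text
t 9.2 pos [0.4145 0.3292 0.0481] jaw yaw 43.87 F [-0.21 -0.09  0.69] w 0.005
rows 2
[7.5, 2.7, -0.1] [0.0, -0.08, 0.02]
[7.5, 2.7, -0.1] [0.0, -0.08, 0.02]
```

send_rows(dp=[[7,2.7,0],[7,2.7,0],[0,0,0]], twist=[[0,0,0],[0,0,0],[0,0,0]], hand=[1,1,1])

```text
time: 9.45
position: [0.4121, 0.3317, 0.034]
orientation: [-2.774, 1.568, -2.013]
contact_force: [-0.3, -0.6, 0.5]
gripper_width: 0.003
```

```bash
python3 -c "
from h import *
plan(.4105,.333,.0215,n=3)"
```

```text
t 9.45 pos [0.4121 0.3317 0.034 ] jaw yaw 43.59 F [-0.3  -0.56  0.52] w 0.003
rows 3
[4.2, 0.7, -0.1] [0.0, -0.05, 0.02]
[4.2, 0.7, -0.1] [0.0, -0.05, 0.02]
[4.2, 0.7, -0.1] [0.0, -0.05, 0.02]
```

send_rows(dp=[[4,1,0],[4,0.5,0],[3,0,0]], twist=[[0,0,0],[0,0,0],[0,0,0]], hand=[1,1,1])

```text
time: 9.7
position: [0.4123, 0.3327, 0.0241]
orientation: [-1.68, 1.568, -0.92]
contact_force: [-2.1, -1.1, 4.5]
gripper_width: -0.002
```

send_rows(dp=[[2,0,0]], twist=[[0,0,0]], hand=[1])

```text
time: 9.78
position: [0.4123, 0.3327, 0.0222]
orientation: [-1.587, 1.568, -0.827]
contact_force: [-1.4, -2.0, 4.4]
gripper_width: -0.0
```

send_rows(dp=[[1.5,0,0]], twist=[[0,0,0]], hand=[1])

```text
time: 9.87
position: [0.4123, 0.3327, 0.0209]
orientation: [-1.498, 1.568, -0.738]
contact_force: [-1.7, -1.4, 3.8]
gripper_width: -0.007
```

send_rows(dp=[[2,0,0]], twist=[[0,0,0]], hand=[1])

```text
time: 9.95
position: [0.4125, 0.3329, 0.02]
orientation: [-1.223, 1.568, -0.463]
contact_force: [-8.1, -5.2, 28.4]
gripper_width: -0.003
```

send_rows(dp=[[2,0,0]], twist=[[0,0,0]], hand=[1])

```text
time: 10.03
position: [0.4126, 0.3329, 0.02]
orientation: [-1.051, 1.567, -0.291]
contact_force: [-6.9, -5.9, 27.9]
gripper_width: -0.0
```

send_rows(dp=[[-10,0,0],[-25,0,0],[-30,0,0],[-25,0,0],[0,0,0]], twist=[[0,0,0],[0,0,0],[0,0,0],[0,0,0],[0,0,0]], hand=[1,1,1,0,0])

```text
time: 10.45
position: [0.4115, 0.3334, 0.1126]
orientation: [-0.969, 1.568, -0.208]
contact_force: [0.4, 0.4, 0.6]
gripper_width: 0.272
```

```bash
python3 zz.py 7 .4105 .333 .055; python3 -c "
from h import *
shot('wrist','wC2.png')"
```

```text
t 10.55 pos [0.4098 0.3323 0.1089] jaw yaw 43.59 F [ 0.17 -0.18 -1.3 ] w 0.449
rows 1
[0.0, 0.0, 0.0] [0.0, -0.17, 0.07]
```

View pics/c7.png

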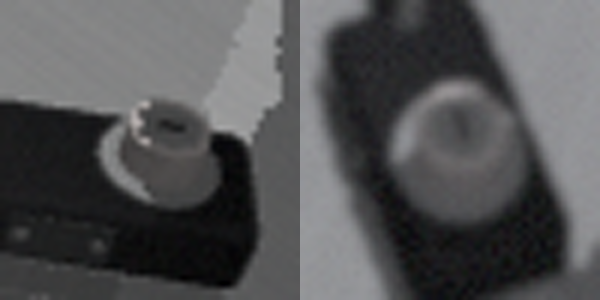

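View pics/wC2.png

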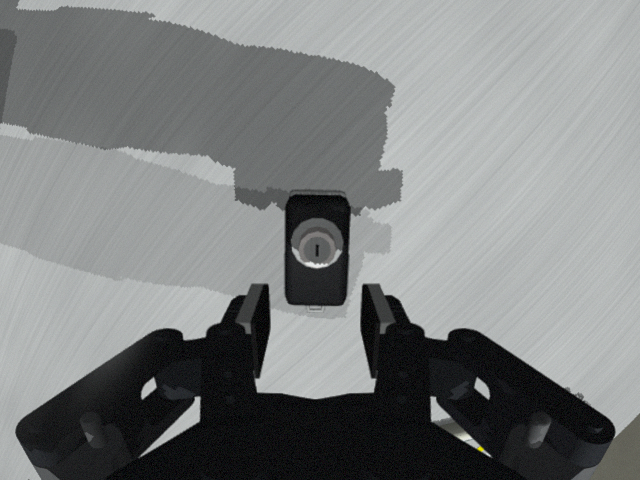

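Lock C sprang back out, so it is worn and goes to the tray. Before grasping I'll check the finger length against the gripper body, because the real tip is 39 mm above the reported TCP.

```bash
python3 -c "
from h import *
f='wC2.png'
s=env.sense();R=Rn.from_euler('xyz',s['orientation']).as_matrix();p=s['position']
print(p,s['gripper_width'])
for q in[(315,398),(260,284),(372,284),(260,375),(317,250)]:
  o,d=ray(f,*q,True);o=R.T@(o-p);d=R.T@d
  for Y in(.042,.038,.011,0): k=(Y-o[1])/d[1];print(q,Y,((o+k*d)*1000).round(1))
"
python3 - <<'E'
import sys;sys.path.insert(0,'.')
from h import *
for n in('scene','side'):
    im=cv2.imread(f'pics/{n}7.png');s=env.sense();u,v=map(int,proj(f'{n}7.png',s['position']))
    x,y=max(0,min(u-60,520)),max(0,v-80)
    print(n,x,y,proj(f'{n}7.png',s['position'])); cv2.imwrite(f'pics/{n}7z.png',cv2.convertScaleAbs(cv2.resize(im[y:y+120,x:x+120],(390,390)),alpha=1.6))
a=cv2.imread('pics/scene7z.png');b=cv2.imread('pics/side7z.png');cv2.imwrite('pics/c7b.png',np.hstack([a,b]))
E
```

```text
[0.4088759  0.33171037 0.10770737] 0.5339348706680027
(315, 398) 0.042 [-153.1   42.     0.5]
(315, 398) 0.038 [-148.3   38.     0.5]
(315, 398) 0.011 [-115.7   11.     0.6]
(315, 398) 0 [-102.4    0.     0.6]
(260, 284) 0.042 [-122.8   42.    -9. ]
(260, 284) 0.038 [-112.9   38.   -10.5]
(260, 284) 0.011 [-46.5  11.  -21. ]
(260, 284) 0 [-19.4   0.  -25.3]
(372, 284) 0.042 [-122.8   42.    10.5]
(372, 284) 0.038 [-113.    38.    12.1]
(372, 284) 0.011 [-46.6  11.   23.3]
(372, 284) 0 [-19.6   0.   27.9]
(260, 375) 0.042 [-149.3   42.    -5.5]
(260, 375) 0.038 [-143.9   38.    -6.4]
(260, 375) 0.011 [-107.   11.  -13.]
(260, 375) 0 [-92.    0.  -15.7]
(317, 250) 0.042 [-102.4   42.     1.1]
(317, 250) 0.038 [-89.1  38.    1.2]
(317, 250) 0.011 [ 0.1 11.   1.9]
(317, 250) 0 [36.5  0.   2.2]
scene 464 206 (np.float64(524.1732578034485), np.float64(286.2672210886937))
side 293 311 (np.float64(353.2400566686947), np.float64(391.87924098273106))
```

```bash
ls pics | tail -3; python3 -c "
import cv2;print(cv2.imread('pics/c7b.png').shape)"
```

```text
wrist0.png.npz
zd.png
zs.png
(390, 780, 3)
```

View pics/c7b.png

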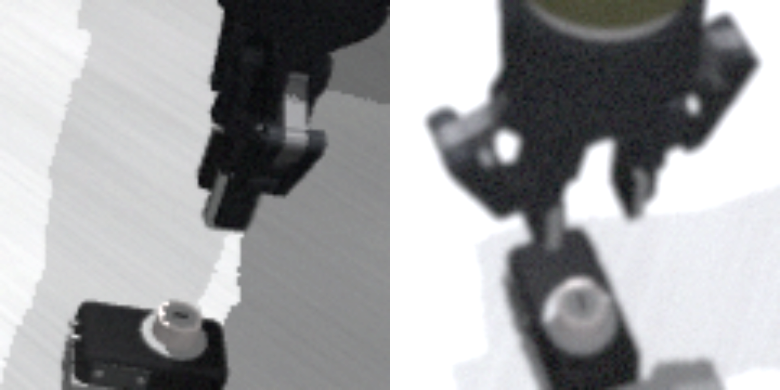

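Everything is consistent: the whole gripper sits 39 mm above the reported TCP, and the body clears the plunger. I'll open fully and go down over the middle of lock C.

```bash
python3 -c "
from h import *
plan(.4175,.326,.04,n=3)"
```

```text
t 10.6 pos [0.4089 0.3317 0.1077] jaw yaw 43.58 F [-0.34 -0.22 -0.39] w 0.534
rows 3
[22.6, -3.3, 0.9] [0.0, -0.11, 0.01]
[22.6, -3.3, 0.9] [0.0, -0.11, 0.01]
[22.6, -3.4, 0.8] [0.0, -0.11, 0.01]
```

send_rows(dp=[[5,-3,0.9],[5,-3,0.9],[10,-3,0.9],[15,0,0],[20,0,0],[0,0,0]], twist=[[0,-0.1,0],[0,-0.1,0],[0,-0.1,0],[0,0,0],[0,0,0],[0,0,0]], hand=[0,0,0,0,0,0])

```text
time: 11.1
position: [0.414, 0.3237, 0.042]
orientation: [2.953, 1.561, -2.569]
contact_force: [-1.4, 0.2, -0.1]
gripper_width: 0.998
```

```bash
python3 -c "
from h import *
shot('wrist','wC3.png');plan(.4175,.326,-.023,n=4)"
```

```text
t 11.15 pos [0.4145 0.3241 0.0435] jaw yaw 43.57 F [-0.98 -0.49  0.36] w 1.0
rows 4
[16.6, -0.2, 1.0] [-0.0, -0.12, -0.02]
[16.6, -0.2, 1.0] [-0.0, -0.12, -0.02]
[16.6, -0.2, 0.9] [-0.0, -0.12, -0.02]
[16.6, -0.2, 0.9] [-0.0, -0.12, -0.02]
```

View pics/wC3.png

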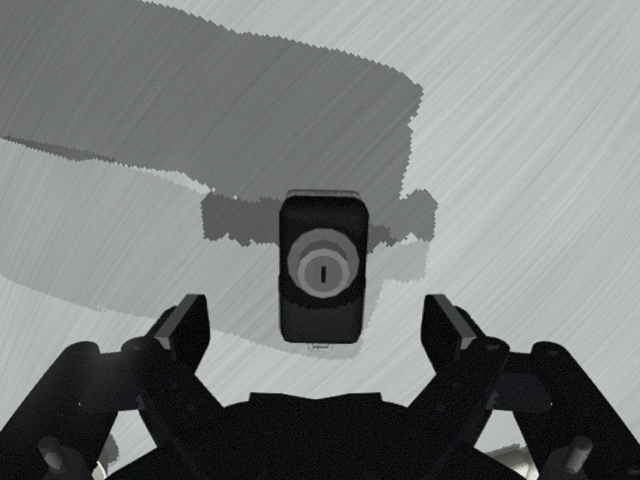

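The lock at u≈323 sits squarely between the open fingers and parallel to them. I'll continue down.

send_rows(dp=[[16,0,1],[16,0,1],[16,0,1],[12,0,0.5],[0,0,0],[0,0,0]], twist=[[0,-0.2,0],[0,-0.2,0],[0,0,0],[0,0,0],[0,0,0],[0,0,0]], hand=[0,0,0,0,0,0])

```text
time: 11.65
position: [0.4181, 0.3263, -0.0174]
orientation: [2.275, 1.569, 3.034]
contact_force: [-1.1, 0.1, 0.5]
gripper_width: 0.998
```

```bash
python3 -c "
from h import *
plan(.4175,.326,-.023,n=1)"; python3 zz.py 8 .4175 .326 .055
```

```text
t 11.65 pos [ 0.4181  0.3263 -0.0174] jaw yaw 43.54 F [-1.09  0.06  0.52] w 0.998
rows 1
[5.6, 0.2, -0.6] [-0.0, -0.09, -0.1]
t 11.75 pos [ 0.4185  0.3265 -0.0169] jaw yaw 43.54 F [ 0.4   0.49 -0.4 ] w 0.999
rows 1
[0.0, 0.0, 0.0] [-0.0, -0.03, -0.08]
```

View pics/c8.png

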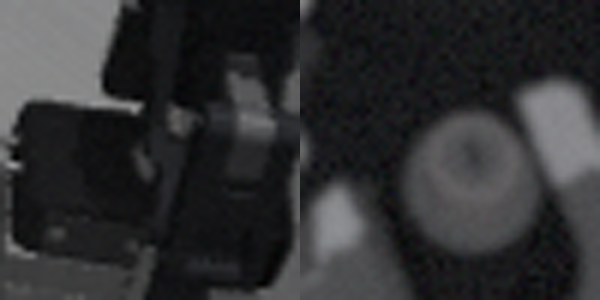

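send_rows(dp=[[5,0,-0.5],[0,0,0],[0,0,0],[0,0,0],[0,0,0],[0,0,0],[0,0,0],[0,0,0],[0,0,0],[0,0,0]], twist=[[0,0,0],[0,0,0],[0,0,0],[0,0,0],[0,0,0],[0,0,0],[0,0,0],[0,0,0],[0,0,0],[0,0,0]], hand=[0,0,1,1,1,1,1,1,1,1], newtons=45)

```text
time: 12.58
position: [0.42, 0.3271, -0.0186]
orientation: [-0.012, 1.566, 0.748]
contact_force: [0.1, -0.6, 0.9]
gripper_width: 0.509
```

```bash
python3 -c "
from h import *
plan(.4175,.326,-.023,n=1)"; python3 zz.py 9 .4175 .326 .055
```

```text
t 12.5833 pos [ 0.42    0.3271 -0.0186] jaw yaw 43.54 F [ 0.12 -0.62  0.88] w 0.509
rows 1
[4.4, 0.9, -2.6] [-0.0, 0.25, 0.0]
t 12.6833 pos [ 0.42    0.3271 -0.0186] jaw yaw 43.54 F [1.26 0.2  0.03] w 0.508
rows 1
[0.0, 0.0, 0.0] [-0.0, 0.25, 0.0]
```

View pics/c9.png

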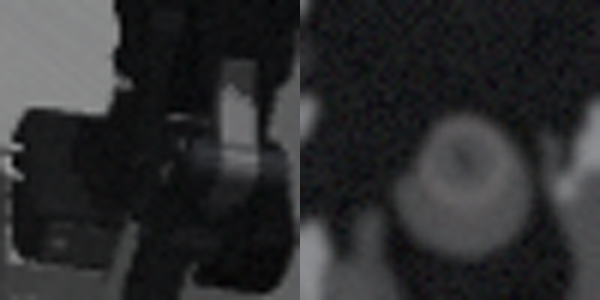

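```bash
python3 -c "
from h import *
for f,c in(('scene0.png',[(337,187),(380,214),(314,250),(271,217)]),('side0.png',[(345,197),(426,209),(418,253),(329,237)])):
  P=np.array([atz(f,*q,.03) for q in c]);print(P[:,:2].round(3).tolist(),P.mean(0),[round(float(np.linalg.norm(P[i]-P[i-1])),3) for i in range(4)],np.degrees(np.arctan2(*(P[1]-P[0])[1::-1])))
"
```

```text
[[0.421, -0.202], [0.406, -0.051], [0.602, -0.034], [0.618, -0.19]] [ 0.51179781 -0.11901508  0.03      ] [0.198, 0.152, 0.196, 0.157] 95.65979888063626
[[0.612, -0.183], [0.417, -0.211], [0.399, -0.061], [0.595, -0.036]] [ 0.50567722 -0.12265335  0.03      ] [0.148, 0.197, 0.151, 0.198] -171.68537191174582
```

send_rows(dp=[[-8,0,0],[-25,0,0],[-35,0,0],[-35,0,0],[0,0,0]], twist=[[0,0,0],[0,0,0],[0,0,0],[0,0,0],[0,0,0]], hand=[1,1,1,1,1])

```text
time: 13.1
position: [0.4142, 0.3239, 0.0839]
orientation: [2.744, 1.56, -2.779]
contact_force: [1.5, 1.3, -4.0]
gripper_width: 0.503
```

```bash
python3 -c "
from h import *
plan(.46,-.12,.08)
shot('wrist','wL.png')"; python3 zz.py 10 .42 .327 .14
```

```text
t 13.1 pos [0.4142 0.3239 0.0839] jaw yaw 43.55 F [ 1.47  1.32 -4.04] w 0.503
rows 12
[0.4, -29.4, -22.7] [-0.0, -0.05, -0.02]
[0.4, -29.4, -22.7] [-0.0, -0.05, -0.02]
[0.4, -29.4, -22.7] [-0.0, -0.05, -0.02]
[0.4, -29.4, -22.7] [-0.0, -0.05, -0.02]
[0.4, -29.4, -22.7] [-0.0, -0.05, -0.02]
[0.4, -29.4, -22.7] [-0.0, -0.05, -0.02]
[0.4, -29.4, -22.7] [-0.0, -0.05, -0.02]
[0.4, -29.4, -22.7] [-0.0, -0.05, -0.02]
[0.4, -29.4, -22.7] [-0.0, -0.05, -0.02]
[0.3, -29.4, -22.7] [-0.0, -0.05, -0.02]
[0.3, -29.4, -22.7] [-0.0, -0.05, -0.02]
[0.3, -29.4, -22.7] [-0.0, -0.05, -0.02]
t 13.25 pos [0.4105 0.3217 0.0772] jaw yaw 43.54 F [-0.07 -0.59 -4.85] w 0.507
rows 1
[0.0, 0.0, 0.0] [-0.0, -1.08, -0.36]
```

View pics/wL.png

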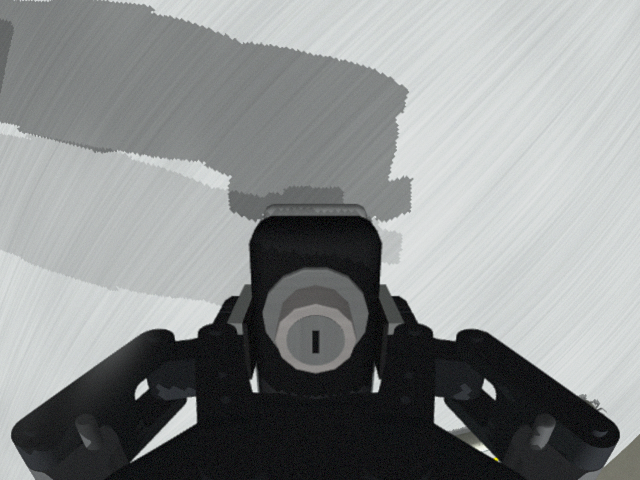

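View pics/c10.png

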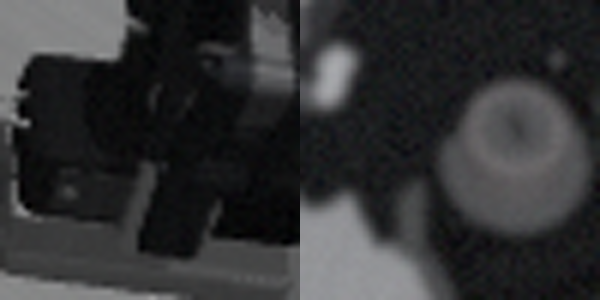

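The lock is held upright, and the 4.5 N load matches its weight. The tray centre is about (0.5085,-0.121), so I'll carry it over.

```bash
python3 -c "
from h import *
plan(.5085,-.121,.10,n=15)"
```

```text
t 13.25 pos [0.4105 0.3217 0.0772] jaw yaw 43.54 F [-0.07 -0.59 -4.85] w 0.507
rows 15
[-1.4, -25.9, -15.6] [-0.0, -0.07, -0.02]
[-1.4, -25.9, -15.6] [-0.0, -0.07, -0.02]
[-1.4, -25.9, -15.6] [-0.0, -0.07, -0.02]
[-1.4, -25.9, -15.6] [-0.0, -0.07, -0.02]
[-1.4, -25.9, -15.6] [-0.0, -0.07, -0.02]
[-1.4, -25.9, -15.6] [-0.0, -0.07, -0.02]
[-1.4, -25.9, -15.6] [-0.0, -0.07, -0.02]
[-1.4, -25.9, -15.6] [-0.0, -0.07, -0.02]
[-1.5, -25.9, -15.6] [-0.0, -0.07, -0.02]
[-1.5, -25.9, -15.6] [-0.0, -0.07, -0.02]
[-1.5, -25.9, -15.6] [-0.0, -0.07, -0.02]
[-1.5, -25.9, -15.6] [-0.0, -0.07, -0.02]
[-1.5, -25.9, -15.6] [-0.0, -0.07, -0.02]
[-1.5, -25.9, -15.6] [-0.0, -0.07, -0.02]
[-1.5, -25.9, -15.6] [-0.0, -0.07, -0.02]
```

send_rows(dp=[[-8,-8,-5],[-8,-18,-10],[-5,-26,-15],[-3,-26,-15.5],[-2,-26,-15.5],[-2,-26,-15.5],[-2,-26,-15.5],[-2,-26,-15.5]], twist=[[0,-0.4,-0.2],[0,-0.4,-0.2],[0,-0.3,0],[0,0,0],[0,0,0],[0,0,0],[0,0,0],[0,0,0]], hand=[1,1,1,1,1,1,1,1])

```text
time: 13.92
position: [0.4472, 0.1073, 0.0973]
orientation: [2.677, 1.546, -2.834]
contact_force: [0.7, 0.3, -5.8]
gripper_width: 0.507
```

```bash
python3 -c "
from h import *
plan(.5085,-.121,.10,n=9)"
```

```text
t 13.9167 pos [0.4472 0.1073 0.0973] jaw yaw 44.26 F [ 0.75  0.34 -5.84] w 0.507
rows 9
[-0.3, -22.9, -12.8] [-0.0, -0.14, -0.07]
[-0.3, -22.9, -12.8] [-0.0, -0.14, -0.07]
[-0.3, -22.9, -12.8] [-0.0, -0.14, -0.07]
[-0.3, -22.9, -12.8] [-0.0, -0.14, -0.07]
[-0.3, -22.9, -12.8] [-0.0, -0.14, -0.07]
[-0.3, -22.9, -12.8] [-0.0, -0.14, -0.07]
[-0.3, -22.9, -12.8] [-0.0, -0.14, -0.07]
[-0.3, -22.9, -12.8] [-0.0, -0.14, -0.07]
[-0.3, -22.9, -12.8] [-0.0, -0.14, -0.07]
```

send_rows(dp=[[-1,-24,-14],[-1,-24,-14],[-1,-24,-14],[-1,-24,-14],[-1,-24,-13],[-1,-23,-12],[-1,-20,-10],[0,-14,-7],[0,-8,-4],[0,0,0],[0,0,0]], twist=[[0,-0.2,0],[0,-0.2,0],[0,-0.2,0],[0,-0.2,0],[0,-0.2,0],[0,-0.2,0],[0,0,0],[0,0,0],[0,0,0],[0,0,0],[0,0,0]], hand=[1,1,1,1,1,1,1,1,1,1,1])

```text
time: 14.83
position: [0.4877, -0.1148, 0.087]
orientation: [2.085, 1.531, 2.845]
contact_force: [0.6, 0.8, -5.4]
gripper_width: 0.512
```

```bash
python3 -c "
from h import *
plan(.5085,-.121,.06,n=2)
shot('wrist','wT.png');d=shot('scene','scene11.png');u,v=300,160
im=d['image'][90:270,230:430];cv2.imwrite('pics/c11.png',cv2.resize(im,None,fx=3,fy=3))"
```

```text
t 14.8333 pos [ 0.4877 -0.1148  0.087 ] jaw yaw 43.57 F [ 0.59  0.81 -5.37] w 0.512
rows 2
[13.1, -9.9, 5.7] [-0.01, -0.56, -1.0]
[13.3, -9.6, 5.5] [-0.01, -0.56, -1.0]
```

View pics/wT.png

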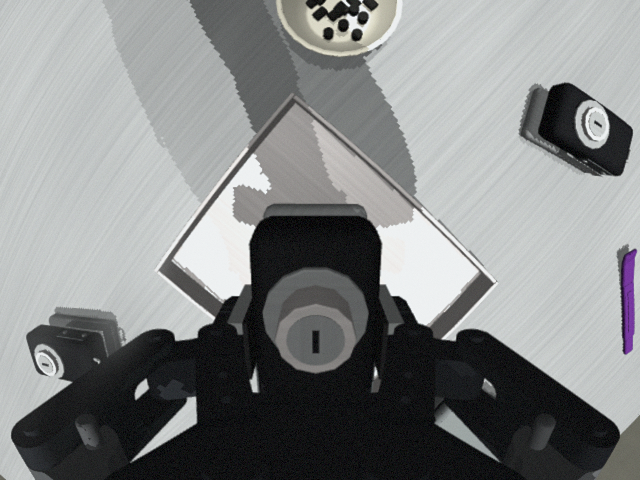

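View pics/c11.png

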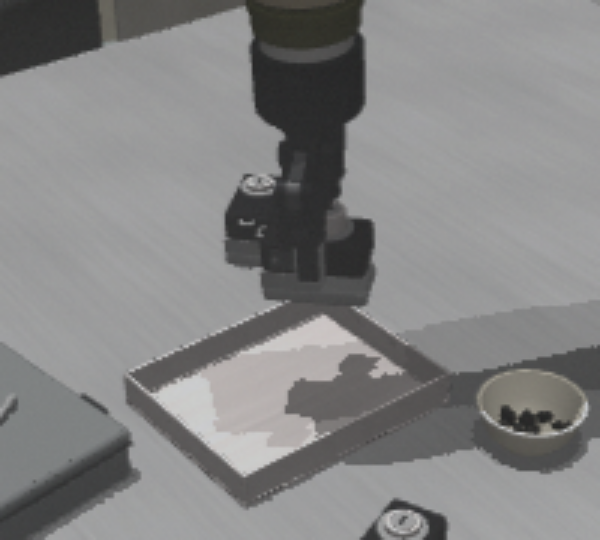

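```bash
python3 -c "
from h import *
P=[atz('wT.png',*q,.03,True)[:2] for q in((293,94),(157,268),(498,283))];print(P,(P[1]+P[2])/2)
plan(.507,-.121,.05,n=4)"
```

```text
[array([ 0.40812254, -0.05354258]), array([ 0.41574333, -0.20841926]), array([ 0.60495022, -0.04308487])] [ 0.51034678 -0.12575207]
t 14.9333 pos [ 0.4878 -0.1141  0.0873] jaw yaw 43.66 F [-0.06 -0.01 -5.35] w 0.511
rows 4
[9.1, -4.9, 2.5] [-0.0, -0.28, -0.49]
[9.2, -4.8, 2.4] [-0.0, -0.28, -0.49]
[9.2, -4.7, 2.4] [-0.0, -0.28, -0.49]
[9.3, -4.7, 2.3] [-0.0, -0.28, -0.49]
```

send_rows(dp=[[4,-5.5,3],[6,-5.5,3],[8,-5,2.5],[8,-4,2.5],[0,0,0],[0,0,0]], twist=[[0,-0.4,-0.6],[0,-0.4,-0.6],[0,-0.2,-0.5],[0,-0.2,-0.4],[0,0,0],[0,0,0]], hand=[1,1,1,1,1,1])

```text
time: 15.43
position: [0.5099, -0.1145, 0.0594]
orientation: [-0.769, 1.564, 0.001]
contact_force: [-0.7, 0.5, -4.1]
gripper_width: 0.509
```

```bash
python3 -c "
from h import *
plan(.508,-.122,.005,n=4)"
```

```text
t 15.4333 pos [ 0.5099 -0.1145  0.0594] jaw yaw 44.17 F [-0.72  0.48 -4.05] w 0.509
rows 4
[13.6, -1.0, -1.7] [-0.0, 0.07, 0.07]
[13.6, -1.0, -1.7] [-0.0, 0.07, 0.07]
[13.6, -1.0, -1.7] [-0.0, 0.07, 0.07]
[13.6, -1.0, -1.7] [-0.0, 0.07, 0.07]
```

send_rows(dp=[[12,-1,-1.5],[12,-1,-1.5],[12,-1,-1.5],[8,0,0],[4,0,0],[0,0,0]], twist=[[0,0.1,0.1],[0,0.1,0.1],[0,0.1,0.1],[0,0,0],[0,0,0],[0,0,0]], hand=[1,1,1,1,1,1])

```text
time: 15.93
position: [0.5094, -0.1174, 0.0107]
orientation: [-0.794, 1.57, -0.018]
contact_force: [-0.3, -0.5, -5.8]
gripper_width: 0.507
```

```bash
python3 -c "
from h import *
plan(.508,-.122,-.0156,n=4)"
```

```text
t 15.9333 pos [ 0.5094 -0.1174  0.0107] jaw yaw 44.43 F [-0.26 -0.45 -5.84] w 0.507
rows 4
[6.6, -0.6, -1.1] [-0.0, 0.01, 0.01]
[6.6, -0.6, -1.1] [-0.0, 0.01, 0.01]
[6.6, -0.6, -1.1] [-0.0, 0.01, 0.01]
[6.6, -0.6, -1.1] [-0.0, 0.01, 0.01]
```

send_rows(dp=[[5,0,0],[5,0,0],[5,0,0],[4,0,0],[0,0,0]], twist=[[0,0,0],[0,0,0],[0,0,0],[0,0,0],[0,0,0]], hand=[1,1,1,1,1])

```text
time: 16.35
position: [0.5104, -0.1175, -0.009]
orientation: [-0.997, 1.568, -0.221]
contact_force: [-0.5, -0.4, -5.2]
gripper_width: 0.512
```

send_rows(dp=[[2,0,0],[2,0,0]], twist=[[0,0,0],[0,0,0]], hand=[1,1])

```text
time: 16.52
position: [0.5108, -0.1176, -0.013]
orientation: [-1.021, 1.567, -0.246]
contact_force: [-0.1, -0.2, -5.0]
gripper_width: 0.509
```

send_rows(dp=[[1.5,0,0]], twist=[[0,0,0]], hand=[1])

```text
time: 16.6
position: [0.5109, -0.1177, -0.0146]
orientation: [-1.005, 1.567, -0.23]
contact_force: [-0.0, 0.1, -5.0]
gripper_width: 0.504
```

send_rows(dp=[[1,0,0]], twist=[[0,0,0]], hand=[1])

```text
time: 16.68
position: [0.511, -0.1178, -0.0156]
orientation: [-1.048, 1.567, -0.273]
contact_force: [-0.4, -2.8, 1.9]
gripper_width: 0.506
```

send_rows(dp=[[1,0,0]], twist=[[0,0,0]], hand=[1])

```text
time: 16.77
position: [0.511, -0.1178, -0.0157]
orientation: [-1.065, 1.567, -0.289]
contact_force: [-6.2, 1.0, 15.5]
gripper_width: 0.509
```

The lock is down on the tray floor at z -0.0156, as predicted. I'll open, hold still, then rise.

send_rows(dp=[[0,0,0],[0,0,0],[0,0,0],[0,0,0],[0,0,0],[0,0,0],[0,0,0]], twist=[[0,0,0],[0,0,0],[0,0,0],[0,0,0],[0,0,0],[0,0,0],[0,0,0]], hand=[1,0.4,0.3,0.25,0.25,0.25,0.25])

```text
time: 17.35
position: [0.5153, -0.1195, -0.0122]
orientation: [-1.122, 1.558, -0.346]
contact_force: [-0.0, 0.3, -0.3]
gripper_width: 0.75
```

```bash
python3 -c "
from h import *
plan(.508,-.122,.08,n=4)
shot('wrist','wR.png')"
```

```text
t 17.35 pos [ 0.5153 -0.1195 -0.0122] jaw yaw 44.44 F [-0.03  0.31 -0.3 ] w 0.75
rows 4
[-23.1, 0.6, -1.6] [-0.0, 0.08, 0.17]
[-23.1, 0.6, -1.6] [-0.0, 0.08, 0.17]
[-23.1, 0.7, -1.7] [-0.0, 0.08, 0.17]
[-23.0, 0.8, -1.7] [-0.0, 0.08, 0.17]
```

View pics/wR.png

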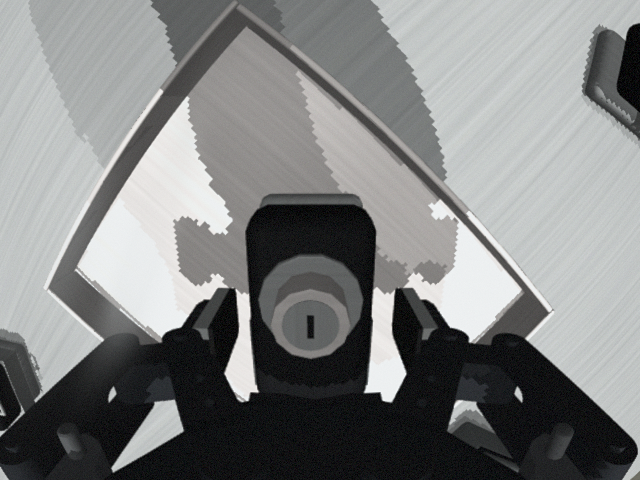

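send_rows(dp=[[-8,0,-0.5],[-20,0,-0.5],[-30,0,0],[-35,0,0],[-35,0,0],[-30,0,0],[0,0,0],[0,0,0],[0,0,0]], twist=[[0,0,0],[0,0,0],[0,0,0],[0,0,0],[0,0,0],[0,0,0],[0,0,0],[0,0,0],[0,0,0]], hand=[0.25,0.25,0.25,0.25,0.25,0.25,0.25,0.25,0.25])

```text
time: 18.15
position: [0.5104, -0.119, 0.1558]
orientation: [-1.123, 1.56, -0.348]
contact_force: [-0.2, -0.4, -0.1]
gripper_width: 0.748
```

```bash
python3 -c "
from h import *
plan(.508,-.122,.08,n=4)
shot('wrist','wE.png');shot('scene','sceneE.png');shot('side','sideE.png')"
```

```text
t 18.15 pos [ 0.5104 -0.119   0.1558] jaw yaw 44.44 F [-0.24 -0.37 -0.1 ] w 0.748
rows 4
[18.9, 0.1, -1.1] [-0.0, 0.07, 0.14]
[18.9, 0.0, -1.0] [-0.0, 0.07, 0.14]
[18.9, -0.0, -1.0] [-0.0, 0.07, 0.14]
[18.9, -0.1, -1.0] [-0.0, 0.07, 0.14]
```

View pics/sceneE.png

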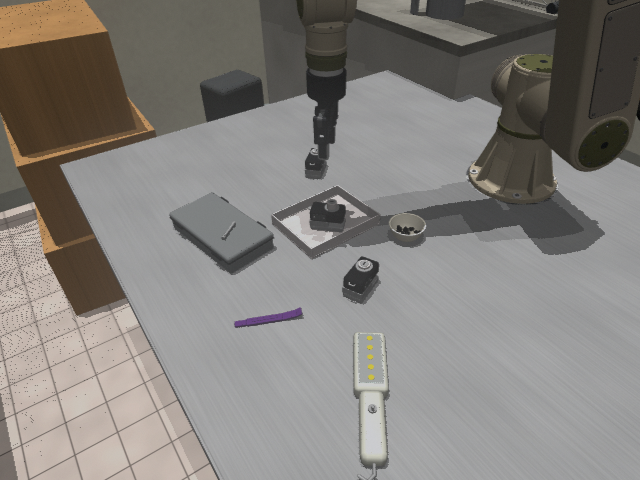

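View pics/sideE.png

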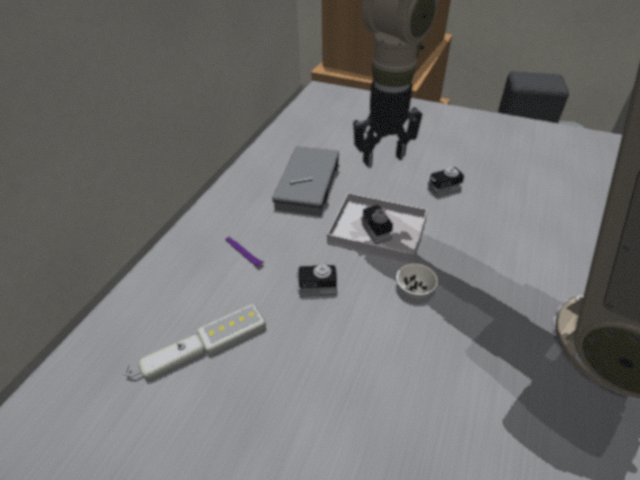

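View pics/wE.png

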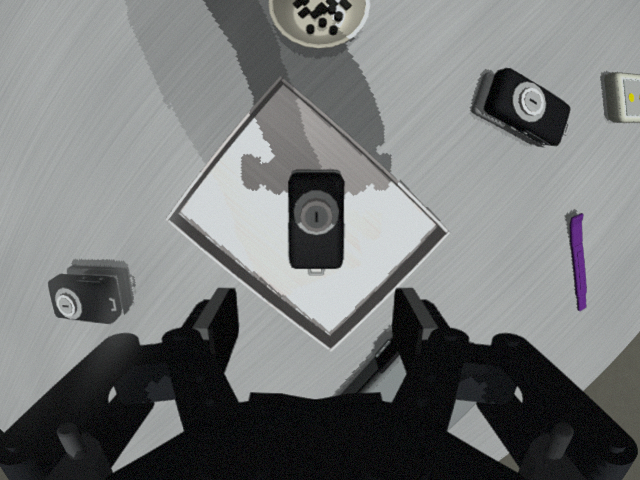

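Lock C stands upright in the tray at wrist (316,220), clear of the gripper, and the other things look unmoved. One last check of locks A and B and of pixel differences on the bystanders.

```bash
python3 -c "
import cv2,numpy as np
T=[]
for n,cs in(('scene',[(290,135),(337,250)]),('side',[(421,155),(295,253)])):
  a=cv2.imread(f'pics/{n}0.png');b=cv2.imread(f'pics/{n}E.png')
  T.append(np.hstack([cv2.resize(i[y:y+50,x:x+50],(190,190),interpolation=cv2.INTER_CUBIC) for x,y in cs for i in(a,b)]))
  d=cv2.absdiff(a,b).max(2)
  R={'scene':dict(box=(168,190,108,82),lever=(230,303,76,28),lamp=(350,328,42,140),bowl=(386,208,44,40)),'side':dict(box=(270,143,72,70),lever=(222,232,44,38),lamp=(125,303,142,80),bowl=(393,262,48,42))}[n]
  print(n,{k:int((d[y:y+h,x:x+w]>60).sum()) for k,(x,y,w,h) in R.items()})
cv2.imwrite('pics/fin.png',np.vstack(T))"
```

```text
scene {'box': 0, 'lever': 0, 'lamp': 0, 'bowl': 402}
side {'box': 0, 'lever': 0, 'lamp': 0, 'bowl': 164}
```

View pics/fin.png

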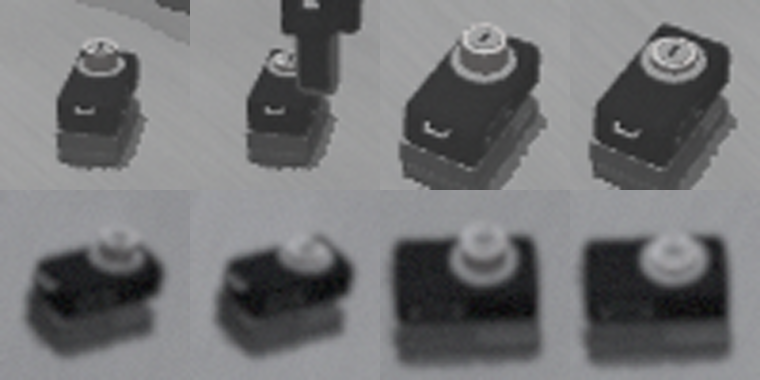

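Locks A and B are down and have not moved. The bowl's difference comes from the arm's shadow; its outline is in the same place.

```bash
python3 -c "
from station import env
print(env.sign_off())"
```

```text
the job is handed in; nothing more can be done
None
```

I pressed all three locks to their stops where they stood, and only one plunger sprang back out. That lock now stands upright in the tray. I handed the job in at about 18 s of the 54 s allowed; no verdict was reported.

- **Left in place:** the locks at about (0.39, -0.345) and (0.56, 0.085) clicked, and their plungers stayed in.
- **Moved to the tray:** the lock at (0.41, 0.333) was worn. I gripped it across the housing, set it down near the middle of the tray with about 15 N at touchdown, and drew the gripper clear.

**Last checks:**
- The final pictures show the worn lock upright in the tray, away from the walls, and both good locks with plungers down and unmoved.
- The tackle box, tire lever and lamp showed no pixel change. The bowl did, but it now lies in the arm's shadow and its outline is in the same place. I judged that by eye.
- The gripper was touching nothing, with the force near zero.

**Disagreements:**
- The reported TCP sat about 39 mm below the real fingertips, so I set the heights from the pictures and from contact.
- The first press peaked at about 39 N on the stop, harder than intended. The other two peaked at about 23 N and 28 N.

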